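Close the yoghurt jars and set the timer

ROBOT

A 6-joint arm with a two-finger parallel gripper is mounted at the origin on the work surface. World frame = base frame: x ahead of the robot, y to its left, z up, the work surface at z = 0. Lengths are in mm, angles in rad, forces in N, time in s.
With the tool pointing down it reaches from about 350 to 975 mm from the base axis. Payload 7.1 kg.
Tool frame: the origin (TCP) lies at the very end of the fingers, on their centre line; the grasp point (between the pads) lies 19 mm behind it; x points along the fingers, y is the direction in which the jaws open and shut, and the axes are right-handed (so a half turn about x gives the same grasp; the last joint's range is limited). The gripper opens to 88 mm and grips with 3 to 60 N. Pads are 20 mm wide; open, the fingers measure 115 mm over their backs; the gripper's body (75 mm by 178 mm) begins 61 mm behind the grasp point.
Start: joints at [-1.35, 0.423, 1.63, -0, 1.089, -0.019], TCP at [148.462, -607.095, 222.675] pointing down, gripper open.
Joint ranges: [-3, 3], [-0.9, 2.11], [0.09, 2.58], [-1.31, 4.45], [0.11, 2.69], [-2.54, 2.54]. Speed limits (rad/s): [2.39, 2.39, 3.01, 3.14, 3.14, 3.14].

INTERFACE

Orientations are given as a rotation vector (axis times angle).
In Python, from workcell import ctrl gives the robot as it stands. The module is installed in compiled form; this text tells all that it offers.
- The arm moves only by the tool carry_out, never from a script. Its argument "commands" is a list of rows, each a list of 6 numbers: the shift along the tool's x, y, z in m, then the turn, a rotation vector about the tool's x, y, z in degrees. In form: [[tx, ty, tz, rx, ry, rz], ...]. A call has 1 to 8 rows; each row shifts and turns the pose as measured when the row begins, along the tool's axes as they then stand; what a row does not reach is not made up. A row lasts 1/8 s, in which the tool goes at most 62.5 mm and 10.7 degrees, less where a joint would pass 70% of its speed; a pose out of reach is approached as far as the arm can. A call with a gripper value outside its range is refused whole. "grip" is the closure, from 0 (fully open) to 1 (shut), set as the call begins (left out, the last holds). The fingers move at their own pace and stop on an object; the grip force is fixed at half the most. Time passes only in rows, so rows that do not move let the fingers close. It gives the time, the measured TCP pose, the force and the opening at its end, in the units of the state.
- ctrl.get_obs(): the state, without advancing time (a new reading comes with each control period).
- ctrl.get_image(name): name is "scene" or "top" or "wrist"; returns a dict with "pixels" (420x560x3 uint8, blue, green, red), "intrinsics" (3x3 intrinsics, pixels), "rvec" (rotation vector, rad) and "tvec" (3), from world to camera coordinates, as OpenCV has them. Camera axes: x right, y down, z forward; pixel columns grow to the right and rows downward; lengths in mm; the calibration is good to about 2 mm. A picture is of the moment at which its call begins. There is no depth.
- ctrl.close_job(): hands the job in, once; it reports no verdict.
The state is a dict: "t": time; "qpos": joint angles; "qvel": joint speeds; "joint_torque": joint torques, N m; "ee_pos": TCP position; "orientation": TCP orientation; "ft_force": force on the tool from outside, world axes, zero at the start; "moment": the same for the moment, N m; "width": finger opening in mm.
Only numpy, scipy, OpenCV 4.12 (cv2) and the standard library are available. Lean on these libraries where they do the work, as an engineer would, in place of code of your own. Each camera call takes 0.05 s, during which the arm holds its last target. There are 200 camera calls.

TASK

Screw every lid lying on the counter onto an open jar of the yoghurt maker, one lid to a jar: set it on level, turn it back until the thread drops into place, then screw it forward until it is fully home. When all the lids are on, turn the timer dial so that its pointer stands at the one long mark on its scale. There are three or four lids, so a jar may stay open; leave the mug, bowl and spoon where they are.

Things in the scene. Friction and masses are not known exactly. Their poses are not given: they have to be found in the camera images.
- lid0: brass-coloured metal screw lid, twelve-sided, 56 mm across flats, 26 mm high, open below, lying open side down. Origin: centre of its open lower edge; z up through the top. Top 4 mm thick, wall 4 mm. All lids are alike, about 50 g, and fit any jar. May be absent.
- lid1: screw lid, same as lid0; same origin and axes. Inside every lid are three small lugs, 120 degrees apart, undersides 3 mm above the lower edge, inner ends 20 mm from the axis. The angle at which a lid is set on the jar does not matter. May be absent.
- lid2: screw lid, same as lid0; same origin and axes. May be absent.
- lid3: screw lid, same as lid0; same origin and axes. May be absent.
- jar0_rim (a point): centre of the mouth rim of this white jar, 100 mm above the counter; z up. The jar is fixed and cannot turn. Shoulder 72 mm across, 24 mm below the rim; above it the neck, 45 mm across its three thread ridges, 1.6 mm play each way in a lid. A lid set on rests with its lugs on the ridges, its origin 8 to 14 mm below this point, level, and stays so when released.
- jar1_rim (a point): rim centre of another jar, same as jar0. The thread of every jar: turned back (counter-clockwise from above, at most 120 degrees) while free or pressed down lightly, the lid drops until its origin is 18 mm below the rim, where it stops against turning back further. The drop is 5 to 10 mm. About 30 degrees of angle are free in this dropped place.
- jar2_rim (a point): rim centre of another jar, same as jar0. Then, in every thread: screwed forward (clockwise) about 70 to 105 degrees the lid sinks 4 mm more, until its origin is 22 mm below the rim, its top resting on the rim, with a firm stop. Pressed down lightly it follows the thread. Turned forward before it has dropped in, it jams on top.
- jar3_rim (a point): rim centre of another jar, same as jar0
- maker: yoghurt maker, a white square block 235 mm along x, 320 mm along y, 55 mm high, fixed on the counter. Origin: centre of its underside; z up, its edges along x and y. Four jars stand in it at (55, 15), (55, -95), (-55, -95) and (-55, 15) mm, the timer dial at (0, 107) mm. The lids on the jars reach 104 mm high.
- dial (a joint): angle of the timer dial, rad, growing clockwise seen from above, 0 to 5.2. At 0 its white pointer line points along the maker's -x. The long mark stands at 2.094 (120 degrees); short marks every 30 degrees from 0 to 300. It stays where it is left (friction about 0.04 N m).
- dial_grip (a point): on the dial's axis, 76 mm above the counter, in the middle of the height of its grip: an upright bar 12 mm thick, 40 mm long, 20 mm high (65 to 85 mm above the counter), lying along the pointer. This frame turns with the dial; its x axis lies along the bar, the pointer towards -x. Below it is a round skirt 46 mm across.
- dial_mark (a point): the middle of the long mark on the scale, level with the maker's top
- mug: bystander: blue mug 80 mm across, 85 mm high, standing; origin under its centre
- bowl: bystander: white bowl 110 mm across, 50 mm high, standing; origin under its centre
- spoon: bystander: spoon 170 mm long, lying; origin under its middle
Mind the look-alikes: they are no part of the job. Leave any black or purple look-alike of the lid2 alone.

How it is judged:
By the outcome, as a careful person would: the job done as asked, in the order asked, and still so for the second after the job is handed in, with the robot touching nothing.
Of lid0, lid1, lid2, lid3 only 3 to 4 are there at a start; the rules pass over those that are not, and their reading is None.
At some moment in a run one of lid0, lid1, lid2, lid3 may be knocked a few centimetres aside while the robot is not near it.
Once in a run the grip may slacken for a moment while it holds something.
It also fails if it takes over 210 s, if anything falls off the work surface, if the arm or the gripper's body presses on something with over 40 N, if the wrist force passes 120 N, or if a joint passes its speed limit or range.

## Working session

There is one attempt and no reset: what is moved stays moved. The work goes in short steps, Python scripts to look and compute and a tool call to move; the robot and the scene stay as the last step left them, time stands still between calls to the robot, and variables do not carry over. Pictures are saved under pics/ and viewed, about 12 in all and at most 16, crops included, and the job is handed in when it is done.

Besides the shell and the picture viewer there is one more tool, called after ">>>" as name([rows], argument=value, ...), one row to a line, values as JSON. carry_out: Moves the arm, as the interface text tells. Its arguments: {"type":"object","properties":{"commands":{"type":"array"},"grip":{"type":"number"}},"required":["commands"]}

```bash
mkdir -p pics
cat > h.py <<'E'
import numpy as np, cv2
from workcell import ctrl
def shot(n,f):
    im=ctrl.get_image(n); cv2.imwrite('pics/'+f+'.png',im['pixels']); np.savez('pics/'+f,**{k:np.array(v) for k,v in im.items()}); return im
def ray(f,u,v,z):
    d=np.load('pics/'+f+'.npz'); R=cv2.Rodrigues(d['rvec'].astype(float))[0]; t=d['tvec'].reshape(3)
    c=-R.T@t; r=R.T@np.linalg.inv(d['intrinsics'])@np.array([u,v,1.]); return c+r*(z-c[2])/r[2]
def proj(f,p):
    d=np.load('pics/'+f+'.npz'); return cv2.projectPoints(np.array(p,float).reshape(-1,1,3),d['rvec'].astype(float),d['tvec'].astype(float),d['intrinsics'],None)[0].reshape(-1,2)
def crop(f,x0,y0,x1,y1,k,o):
    cv2.imwrite('pics/'+o+'.png',cv2.resize(cv2.imread('pics/'+f+'.png')[y0:y1,x0:x1],None,fx=k,fy=k,interpolation=cv2.INTER_CUBIC))
def st():
    o=ctrl.get_obs(); R=cv2.Rodrigues(np.array(o['orientation'],float))[0]
    print('t',round(o['t'],2),'p',np.round(o['ee_pos'],1),'q6',np.round(o['qpos'],2),'w',o['width'],'F',np.round(o['ft_force'],1)); print(np.round(R,3)); return o,R
E
python3 - <<'E'
from h import *
st(); shot('top','t0'); shot('scene','s0')
print(ctrl.get_obs())
E
```

```text
t 0.0 p [ 148.3 -606.6  221.9] q6 [-1.35  0.42  1.63 -0.    1.09 -0.02] w 87.58177952079205 F [-0.2 -0.1 -0.7]
[[-0.     0.238 -0.971]
 [ 0.001 -0.971 -0.238]
 [-1.    -0.001  0.   ]]
{'t': 0.1, 'qpos': array([-1.35000232e+00,  4.23771181e-01,  1.63061139e+00,  2.12484408e-05,
        1.08862048e+00, -1.89891998e-02]), 'qvel': array([-4.99801619e-04, -3.03579239e-03, -2.53089372e-03,  6.74619996e-04,
       -3.43830396e-05, -1.07858249e-03]), 'joint_torque': array([-3.29379463e-04, -5.45612848e+01, -2.74324554e+01,  6.45139511e-02,
        1.87957508e-02, -3.33717071e-05]), 'ee_pos': array([ 148.3575611 , -606.60958743,  221.97607745]), 'orientation': array([ 2.09459874,  0.2538225 , -2.09485899]), 'ft_force': array([-0.02526394,  0.01392143,  0.09346133]), 'moment': array([-0.00298269,  0.04218869, -0.0146055 ]), 'width': 87.99652518845826}
```

View pics/t0.png

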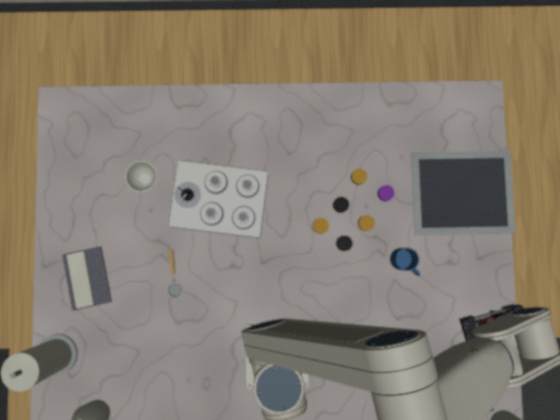

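View pics/s0.png

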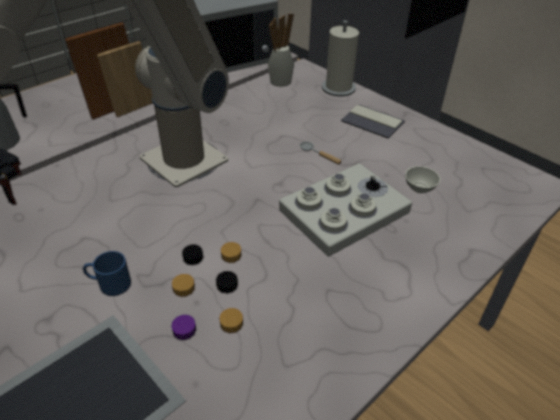

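The top view shows three brass lids at about (359,177), (366,223) and (320,226), with black and purple decoys among them. The maker is around (218,198) and its dial at (187,194). I'll enlarge it.

Run:
```python
from h import *
crop('t0',160,150,280,245,6,'t0a'); crop('t0',300,160,410,260,5,'t0b')
im=cv2.imread('pics/t0.png'); h=cv2.cvtColor(im,cv2.COLOR_BGR2HSV)
m=((h[...,0]>8)&(h[...,0]<30)&(h[...,1]>140)&(h[...,2]>100)).astype(np.uint8); m[:, :280]=0; m[:90]=0; m[300:]=0
n,l,s,c=cv2.connectedComponentsWithStats(m)
for i in range(1,n):
  if s[i,4]>20: print(s[i],c[i],ray('t0',*c[i],22)[:2])
d=np.load('pics/t0.npz'); print(d['intrinsics']); R=cv2.Rodrigues(d['rvec'])[0]; print(-R.T@d['tvec'].reshape(3))
```

```text
[352 170  14  14 152] [358.59868421 176.21052632] [ 621.56375118 -301.88266756]
[359 216  15  14 156] [365.84615385 222.55769231] [ 456.15351884 -322.10397862]
[314 219  14  14 150] [320.42666667 225.26      ] [ 449.3364503  -161.59816881]
[[460.42626138   0.         274.76194498]
 [  0.         460.42626138 213.76518858]
 [  0.           0.           1.        ]]
[ 359.19553276   16.11362927 1639.13986481]
```

View pics/t0a.png

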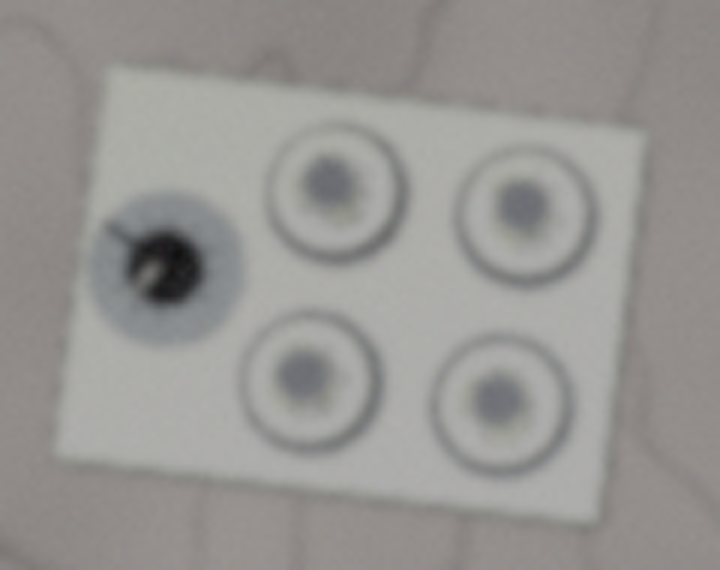

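View pics/t0b.png

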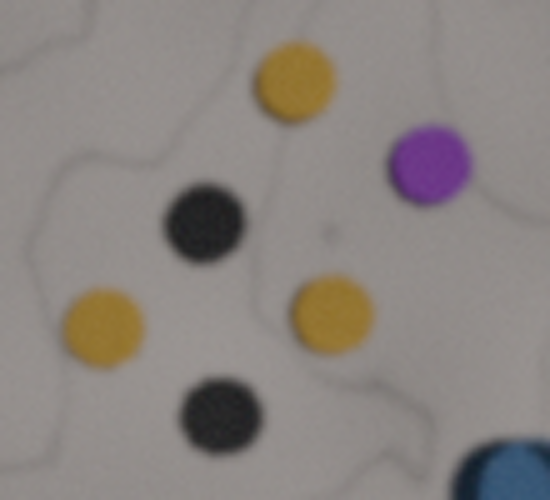

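```bash
cat >> h.py <<'E'
def go(p,yaw=None):
    "print tool-frame shift (mm) to p, and rx (deg) to jaw yaw (deg, mod 180), tilt error"
    o,R=st(); d=R.T@(np.array(p,float)-o['ee_pos']); y=np.degrees(np.arctan2(R[1,1],R[0,1]))
    print('shift',np.round(d,1),'|h|',round(np.hypot(d[1],d[2]),1),'yaw',round(y,1), 'rx', None if yaw is None else round((y-yaw+90)%180-90,1))
    # levelling: rotation vec in tool frame bringing tool x to -z
    x=R.T@np.array([0,0,-1.]); print('level rot deg',np.round(np.degrees(np.cross([1,0,0],x)),2))
E
python3 - <<'E'
from h import *
P=np.array([ray('t0',160+u/6-.4,150+v/6-.4,55)[:2] for u,v in [(108,66),(645,128),(600,522),(55,457)]])
# maker coords: TL=(+x,+y) TR=(+x,-y) BR=(-x,-y) BL=(-x,+y)
M=np.array([[117.5,160],[117.5,-160],[-117.5,-160],[-117.5,160]])
c=P.mean(0); Q=P-c; a=np.arctan2((M[:,0]*Q[:,1]-M[:,1]*Q[:,0]).sum(),(M*Q).sum()); R=np.array([[np.cos(a),-np.sin(a)],[np.sin(a),np.cos(a)]])
print('maker',c,np.degrees(a)); print('res',P-(M@R.T+c))
for j in [(55,15),(55,-95),(-55,-95),(-55,15),(0,107)]: print(j,R@j+c)
for u,v in [(330,183),(522,206),(498,401),(303,376)]: print(ray('t0',160+u/6-.4,150+v/6-.4,96)[:2])
for u,v in [(205,223),(221,415),(430,166)]: print('decoy',ray('t0',300+u/5-.4,160+v/5-.4,24)[:2])
go([510,-255,330],-90)
E
```

```text
maker [546.89438044 193.12088515] -7.613372767584912
res [[-3.44931914 -2.6293786 ]
 [-2.32748919  3.86558408]
 [ 2.79607688  2.18957193]
 [ 2.98073145 -3.42577741]]
(55, 15) [603.39685193 200.70182939]
(55, -95) [588.82320105  91.67151846]
(-55, -95) [479.79289013 106.24516934]
(-55, 15) [494.366541   215.27548026]
(0, 107) [561.0705681  299.17764214]
[604.05900511 200.5357492 ]
[589.25037027  92.63150931]
[479.33506178 107.43408292]
[495.20515448 216.37132837]
decoy [ 522.45456643 -234.58225408]
decoy [ 386.95904108 -241.85081083]
decoy [ 560.38250504 -395.34227021]
t 0.1 p [ 148.4 -606.6  222. ] q6 [-1.35  0.42  1.63  0.    1.09 -0.02] w 87.99652518845826 F [-0.   0.   0.1]
[[-0.     0.237 -0.971]
 [ 0.001 -0.971 -0.237]
 [-1.    -0.001 -0.   ]]
shift [-107.6 -255.8 -434.8] |h| 504.5 yaw -76.3 rx 13.7
level rot deg [ 0.   -0.    0.08]
```

>>> carry_out([
  [-0.0135,-0.032,-0.0485,0,0,0],
  [-0.0135,-0.032,-0.0485,0,0,0],
  [-0.0135,-0.032,-0.0485,0,0,0],
  [-0.0135,-0.032,-0.0485,0,0,0],
  [-0.0135,-0.032,-0.0485,0,0,0],
  [-0.0135,-0.032,-0.0485,0,0,0],
  [-0.0135,-0.032,-0.0485,0,0,0],
  [-0.0135,-0.032,-0.0485,0,0,0],
])

```text
t: 1.1
ee_pos: [470.7, -257.8, 330.4]
orientation: [2.099, 0.251, -2.103]
ft_force: [1.1, -0.2, 0.2]
width: 88.0
```

>>> carry_out([
  [0,0,-0.045,0,0,0],
  [0,0,0,0,0,0],
  [0,0,0,0,0,0],
])

```text
t: 1.48
ee_pos: [517.2, -243.6, 330.6]
orientation: [2.096, 0.257, -2.1]
ft_force: [0.0, -0.3, -0.1]
width: 87.7
```

Run:
```python
from h import *
go([510,-255,330],-90); shot('wrist','w0')
```

```text
t 1.48 p [ 517.2 -243.6  330.6] q6 [-0.46  0.24  1.64  0.    1.27  0.87] w 87.74216246262436 F [ 0.  -0.3 -0.1]
[[-0.003  0.236 -0.972]
 [ 0.006 -0.972 -0.236]
 [-1.    -0.006  0.001]]
shift [0.5 9.4 9.7] |h| 13.5 yaw -76.4 rx 13.6
level rot deg [-0.    0.07  0.36]
```

View pics/w0.png

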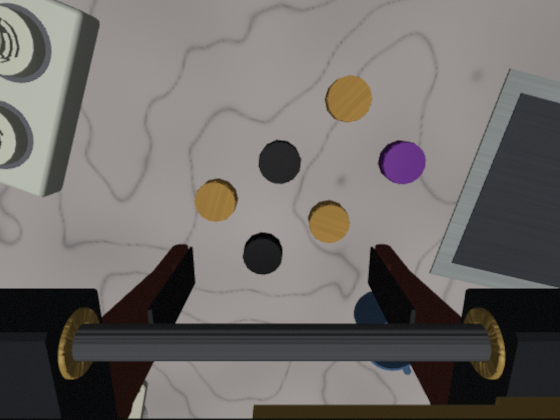

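The wrist view shows the brass lids at about (349,99), (329,222) and (215,201), with decoys at (280,161), (263,253) and (402,162).

```bash
cat >> h.py <<'E'
def cyl(p,z0=0,r=28.5,h=26):
    a=np.radians(np.arange(0,360,10)); return np.array([[p[0]+r*np.cos(t),p[1]+r*np.sin(t),z] for t in a for z in (z0,z0+h)])
def lids(f,z0=0,amin=150):
    im=cv2.imread('pics/'+f+'.png'); hs=cv2.cvtColor(im,cv2.COLOR_BGR2HSV)
    m=((hs[...,0]>8)&(hs[...,0]<28)&(hs[...,1]>120)&(hs[...,2]>90)).astype(np.uint8)
    m=cv2.morphologyEx(m,cv2.MORPH_OPEN,np.ones((3,3)))
    n,l,s,c=cv2.connectedComponentsWithStats(m); out=[]
    for i in range(1,n):
        if s[i,4]<amin: continue
        k=cv2.findContours((l==i).astype(np.uint8),0,2)[0][0].astype(float); 
        ms=cv2.moments(cv2.convexHull(k.astype(np.float32))); cm=np.array([ms['m10'],ms['m01']])/ms['m00']
        p=ray(f,*cm,z0+26)[:2]
        for _ in range(4):
            q=cv2.moments(cv2.convexHull(proj(f,cyl(p,z0)).astype(np.float32))); cq=np.array([q['m10'],q['m01']])/q['m00']
            p=p+ray(f,*cm,z0+26)[:2]-ray(f,*cq,z0+26)[:2]
        out.append(p); print(np.round(cm,1),'area',s[i,4],'model',round(q['m00']),'pos',np.round(p,1))
    return out
E
python3 - <<'E'
from h import *
lids('w0')
E
```

```text
[348.6  98.5] area 1591 model 1750 pos [ 623.  -304.8]
[215. 201.] area 1248 model 1475 pos [ 448.  -162.5]
[328.8 222.9] area 1188 model 1424 pos [ 454.4 -326.3]
[ 63.8 355.9] area 282 model 1343 pos [135.9  27.3]
[498.4 355.9] area 294 model 1368 pos [ 302.6 -650.5]
```

Run:
```python
from h import *
go([448,-162.5,110],-80)
print(proj('w0',[[517,-243.6,330.6],[517,-243.6,200]]))
```

```text
t 1.52 p [ 517.  -243.7  330.6] q6 [-0.46  0.24  1.64  0.    1.27  0.87] w 87.8326289563829 F [-0.6  0.8 -0.5]
[[-0.002  0.235 -0.972]
 [ 0.006 -0.972 -0.235]
 [-1.    -0.006  0.001]]
shift [221.2 -93.8  47.8] |h| 105.3 yaw -76.4 rx 3.6
level rot deg [-0.    0.06  0.36]
[[282.3383781  265.67140083]
 [282.65073784 200.85197864]]
```

>>> carry_out([
  [0.044,-0.019,0.0095,0,0,0],
  [0.044,-0.019,0.0095,0,0,0.2],
  [0.044,-0.019,0.0095,0,0,0.2],
  [0.044,-0.019,0.0095,0,0,0],
  [0.044,-0.019,0.0095,0,0,0],
  [0,0,0,0,0,0],
  [0,0,0,0,0,0],
])

```text
t: 2.4
ee_pos: [441.9, -166.6, 108.1]
orientation: [2.102, 0.233, -2.098]
ft_force: [1.0, -0.5, 0.4]
width: 87.8
```

Run:
```python
from h import *
shot('wrist','w1'); L=lids('w1'); go([448,-162.5,110],-80)
```

```text
[541.5  18.2] area 1425 model 9116 pos [ 608.1 -302.8]
[279.  204.1] area 4562 model 5019 pos [ 448.9 -163.3]
[491.6 243.1] area 4108 model 5582 pos [ 453.9 -331.2]
[ 64.3 353.8] area 316 model 4800 pos [278.9 -14.6]
[498.3 366.8] area 189 model 4628 pos [ 347.4 -381.3]
t 2.45 p [ 441.7 -166.6  108.2] q6 [-0.38  0.38  2.04 -0.    0.71  0.96] w 87.99675053868364 F [ 0.5 -0.5 -0.4]
[[ 0.002  0.224 -0.975]
 [-0.004 -0.975 -0.224]
 [-1.     0.004 -0.001]]
shift [-1.8 -2.5 -7. ] |h| 7.5 yaw -77.1 rx 2.9
level rot deg [ 0.   -0.08 -0.26]
```

View pics/w1.png

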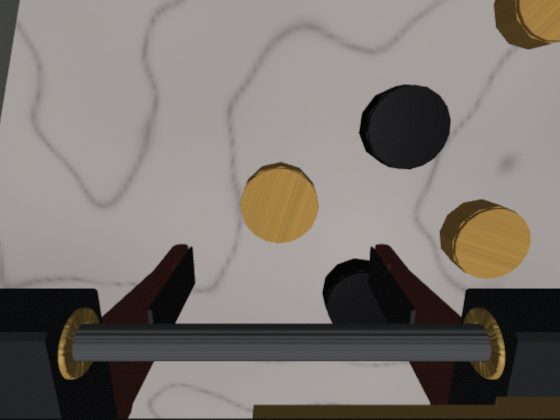

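Lid A is centred near (279,204) and a thin strip of its side shows at the top edge. I'll enlarge it to read the flats.

Run:
```python
from h import *
crop('w1',230,155,330,250,6,'w1a')
```

```text
(no output)
```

View pics/w1a.png

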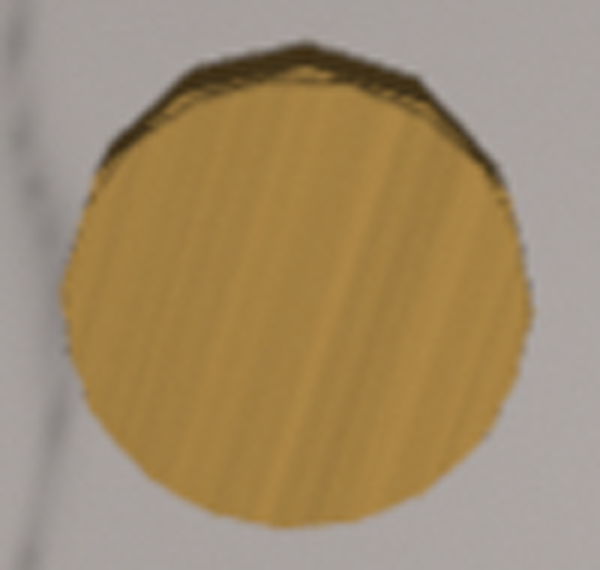

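Run:
```python
from h import *
d=np.load('pics/w1.npz'); R=cv2.Rodrigues(d['rvec'])[0]; print('cam',-R.T@d['tvec'].reshape(3), 'axis',R[2])
im=cv2.imread('pics/w1.png').astype(int); 
# non-gray mask: brass incl. dark side
hs=cv2.cvtColor(im.astype(np.uint8),cv2.COLOR_BGR2HSV); m=(hs[...,1]>70).astype(np.uint8); m[:155]=0;m[250:]=0;m[:,:230]=0;m[:,330:]=0
n,l,s,c=cv2.connectedComponentsWithStats(m); i=1+np.argmax(s[1:,4]); print('bbox',s[i],c[i])
k=cv2.findContours((l==i).astype(np.uint8),0,2)[0][0].reshape(-1,2).astype(float)
from scipy.optimize import least_squares
a=np.radians(np.arange(0,360,6)); U=np.c_[np.cos(a),np.sin(a)]; S=(U@cv2.convexHull(k.astype(np.float32)).reshape(-1,2).T).max(1)+0.5
def poly(p,yaw,ch):
    t=np.radians(yaw+15+30*np.arange(12)); r=28/np.cos(np.pi/12)
    lo=np.c_[p[0]+r*np.cos(t),p[1]+r*np.sin(t),0*t]; mi=lo+[0,0,26-ch]; 
    rr=(28-ch)/28; hi=np.c_[p[0]+rr*r*np.cos(t),p[1]+rr*r*np.sin(t),0*t+26]
    return np.r_[lo,mi,hi]
best=None
for ch in (0,2,4):
  for y0 in range(-75,-45,5):
    f=lambda v:(U@proj('w1',poly(v[:2],v[2],ch)).T).max(1)-S
    r=least_squares(f,[448,-163,y0]); 
    if best is None or r.cost<best[0]: best=(r.cost,r.x,ch)
  print(ch,best)
```

```text
cam [ 514.31036478 -148.54213705  270.30981157] axis [-0.2633122  -0.06535835 -0.96249414]
bbox [ 240  163   79   80 4849] [278.92699526 203.05774386]
0 (np.float64(12.514052623950958), array([ 449.77254847, -163.06052658,  -65.16523082]), 0)
2 (np.float64(3.7927158915871133), array([ 449.3823175, -163.1498701,  -65.0170525]), 2)
4 (np.float64(3.7927158915871133), array([ 449.3823175, -163.1498701,  -65.0170525]), 2)
```

```bash
cat >> h.py <<'E'
from scipy.optimize import least_squares
def poly(p,yaw,z0,ch=2):
    t=np.radians(yaw+15+30*np.arange(12)); r=28/np.cos(np.pi/12); q=r*(28-ch)/28
    lo=np.c_[p[0]+r*np.cos(t),p[1]+r*np.sin(t),0*t+z0]; hi=np.c_[p[0]+q*np.cos(t),p[1]+q*np.sin(t),0*t+26+z0]
    return np.r_[lo,lo+[0,0,26-ch],hi]
def fit(f,p,z0=0,sat=70):
    "refine lid near p by silhouette"
    c=proj(f,[[*p,z0+13]])[0]; im=cv2.imread('pics/'+f+'.png'); hs=cv2.cvtColor(im,cv2.COLOR_BGR2HSV); m=((hs[...,1]>sat)&(hs[...,0]>5)&(hs[...,0]<35)).astype(np.uint8)
    w=np.ptp(proj(f,poly(p,0,z0)),axis=0).max()*.75; g=np.indices(m.shape); m[np.hypot(g[1]-c[0],g[0]-c[1])>w]=0
    n,l,s,_=cv2.connectedComponentsWithStats(m); i=1+np.argmax(s[1:,4]); k=np.argwhere(l==i)[:,::-1].astype(np.float32)
    a=np.radians(np.arange(0,360,6)); U=np.c_[np.cos(a),np.sin(a)]; S=(U@cv2.convexHull(k).reshape(-1,2).T).max(1)+.5
    b=min((least_squares(lambda v:(U@proj(f,poly(v[:2],v[2],z0)).T).max(1)-S,[*p,y]) for y in range(-75,-45,5)),key=lambda r:r.cost)
    print('fit',np.round(b.x,1),'cost',round(b.cost,1),'area',s[i,4]); return b.x
E
python3 - <<'E'
from h import *
fit('w1',[448,-163]); fit('w0',[454.4,-326]); fit('w0',[623,-305])
E
```

```text
fit [ 449.4 -163.1  -65. ] cost 3.8 area 4849
fit [ 456.1 -325.2  -65.7] cost 1.3 area 1365
fit [ 623.1 -304.7  -60.8] cost 1.4 area 1700
```

>>> carry_out([
  [0,0,0,-10.2,0,0],
  [0,0,0,-10.2,0,0],
  [0,0,0,-10.2,0,0],
  [0,0,0,-10.2,0,0],
  [0,0,0,-10.2,0,0],
  [0,0,0,-10.2,0,0],
  [0,0,0,-10.2,0,0],
  [0,0,0,-10.2,0,0],
])

```text
t: 3.45
ee_pos: [456.0, -177.0, 124.4]
orientation: [1.122, 1.227, -1.107]
ft_force: [0.0, 0.5, 0.1]
width: 87.9
```

>>> carry_out([
  [0,0,0,-10.2,0,0],
  [0,0,0,-10.2,0,0],
  [0,0,0,0,0,0],
])

```text
t: 3.82
ee_pos: [460.9, -180.7, 130.6]
orientation: [0.842, 1.351, -0.836]
ft_force: [-0.1, 0.3, -0.1]
width: 88.1
```

Run:
```python
from h import *
go([449.4,-163.1,4],25)
```

```text
t 3.83 p [ 460.9 -180.7  130.6] q6 [-0.4   0.36  2.01 -0.01  0.73 -0.88] w 88.1204965027173 F [-0.1  0.3 -0.1]
[[ 0.043  0.884  0.465]
 [-0.022  0.466 -0.884]
 [-0.999  0.028  0.039]]
shift [125.6  -5.6 -25.9] |h| 26.5 yaw 27.8 rx 2.8
level rot deg [ 0.    2.24 -1.6 ]
```

>>> carry_out([
  [0.02,-0.0055,-0.026,2.8,2.2,-1.6],
  [0,0,0,0,0,0],
])

```text
t: 4.08
ee_pos: [447.0, -162.1, 111.7]
orientation: [0.89, 1.376, -0.887]
ft_force: [-0.5, -0.2, -1.2]
width: 87.5
```

Run:
```python
from h import *
go([449.4,-163.1,4],25)
```

```text
t 4.08 p [ 447.  -162.1  111.7] q6 [-0.37  0.38  2.03  0.    0.72 -0.8 ] w 87.51692669255395 F [-0.5 -0.2 -1.2]
[[ 0.006  0.91   0.414]
 [-0.001  0.414 -0.91 ]
 [-1.     0.004  0.004]]
shift [107.7   1.2   1.5] |h| 2.0 yaw 24.4 rx -0.6
level rot deg [ 0.    0.21 -0.25]
```

>>> carry_out([
  [0.03,0.0012,0.0015,0,0.2,-0.25],
  [0.03,0,0,0,0,0],
  [0.03,0,0,0,0,0],
  [0,0,0,0,0,0],
])

```text
t: 4.58
ee_pos: [457.2, -167.9, 24.9]
orientation: [0.894, 1.363, -0.89]
ft_force: [-0.8, -0.7, -0.1]
width: 87.8
```

Run:
```python
from h import *
go([449.4,-163.1,4],25)
```

```text
t 4.58 p [ 457.2 -167.9   24.9] q6 [-0.38  0.56  2.04 -0.    0.53 -0.8 ] w 87.77170700434078 F [-0.8 -0.7 -0.1]
[[ 0.015  0.913  0.408]
 [-0.007  0.409 -0.913]
 [-1.     0.011  0.012]]
shift [20.7 -5.4 -7.8] |h| 9.5 yaw 24.1 rx -0.9
level rot deg [ 0.    0.69 -0.62]
```

>>> carry_out([
  [0.0,-0.0055,-0.008,-0.9,0.7,-0.6],
  [0,0,0,0,0,0],
  [0.011,0,0,0,0,0],
  [0,0,0,0,0,0],
])

```text
t: 5.08
ee_pos: [451.5, -164.1, 17.1]
orientation: [0.882, 1.378, -0.88]
ft_force: [0.7, -0.2, -0.4]
width: 87.7
```

Run:
```python
from h import *
go([449.4,-163.1,4],25)
```

```text
t 5.08 p [ 451.5 -164.1   17.1] q6 [-0.37  0.57  2.05  0.    0.51 -0.81] w 87.70346767781427 F [ 0.7 -0.2 -0.4]
[[ 0.006  0.906  0.423]
 [-0.002  0.423 -0.906]
 [-1.     0.005  0.005]]
shift [13.1 -1.5 -1.9] |h| 2.4 yaw 25.0 rx 0.0
level rot deg [ 0.    0.26 -0.27]
```

>>> carry_out([
  [0.007,-0.0015,-0.002,0,0.3,-0.3],
  [0.006,-0.0003,-0.0005,0,0,0],
  [0,0,0,0,0,0],
])

```text
t: 5.45
ee_pos: [448.7, -162.5, 3.1]
orientation: [0.882, 1.386, -0.882]
ft_force: [0.9, -0.1, -0.6]
width: 87.8
```

>>> carry_out([
  [0,0,0,0,0,0],
  [0,0,0,0,0,0],
  [0,0,0,0,0,0],
  [0,0,0,0,0,0],
  [0,0,0,0,0,0],
  [0,0,0,0,0,0],
  [0,0,0,0,0,0],
  [0,0,0,0,0,0],
], grip=1)

```text
t: 6.45
ee_pos: [448.8, -162.5, 3.2]
orientation: [0.882, 1.386, -0.882]
ft_force: [0.4, -0.0, -0.5]
width: 56.2
```

Run:
```python
from h import *
go([449.4,-163.1,4],25)
```

```text
t 6.45 p [ 448.8 -162.5    3.2] q6 [-0.37  0.6   2.05  0.    0.49 -0.81] w 56.18436141986964 F [ 0.4 -0.  -0.5]
[[-0.001  0.906  0.423]
 [ 0.001  0.423 -0.906]
 [-1.    -0.001 -0.001]]
shift [-0.8  0.3  0.8] |h| 0.9 yaw 25.0 rx 0.0
level rot deg [ 0.   -0.06  0.06]
```

>>> carry_out([
  [0,0,0,0,0,0],
  [0,0,0,0,0,0],
  [0,0,0,0,0,0],
  [0,0,0,0,0,0],
], grip=0)

```text
t: 6.95
ee_pos: [448.9, -162.6, 3.3]
orientation: [0.882, 1.386, -0.882]
ft_force: [0.0, 0.5, 0.1]
width: 87.3
```

>>> carry_out([
  [0,0,0,5,0,0],
  [0,0,0,5,0,0],
  [0,0,0,5,0,0],
  [0,0,0,5,0,0],
  [0,0,0,5,0,0],
  [0,0,0,5,0,0],
  [0,0,0,5,0,0],
  [0,0,0,5,0,0],
])

```text
t: 7.95
ee_pos: [449.0, -162.6, 3.3]
orientation: [1.415, 1.062, -1.416]
ft_force: [1.0, -0.4, 0.3]
width: 88.0
```

Run:
```python
from h import *
go([448.7,-162.5,4],-65)
```

```text
t 7.95 p [ 449.  -162.6    3.3] q6 [-0.37  0.6   2.05  0.    0.49 -0.09] w 87.96613853851561 F [ 1.  -0.4  0.3]
[[-0.001  0.96  -0.28 ]
 [ 0.    -0.28  -0.96 ]
 [-1.    -0.001 -0.   ]]
shift [-0.7 -0.3  0. ] |h| 0.3 yaw -16.3 rx 48.7
level rot deg [ 0.   -0.01  0.06]
```

>>> carry_out([
  [0,0,0,6,0,0],
  [0,0,0,6,0,0],
  [0,0,0,6,0,0],
  [0,0,0,6,0,0],
  [0,0,0,6,0,0],
  [0,0,0,6,0,0],
  [0,0,0,6,0,0],
  [0,0,0,6,0,0],
])

```text
t: 8.95
ee_pos: [449.0, -162.6, 3.4]
orientation: [1.989, 0.425, -1.99]
ft_force: [-0.4, 0.3, 0.2]
width: 87.8
```

>>> carry_out([
  [0,0,0,0,0,0],
  [0,0,0,0,0,0],
  [0,0,0,0,0,0],
  [0,0,0,0,0,0],
  [0,0,0,0,0,0],
  [0,0,0,0,0,0],
  [0,0,0,0,0,0],
], grip=1)

```text
t: 9.82
ee_pos: [449.0, -162.6, 3.4]
orientation: [1.986, 0.43, -1.987]
ft_force: [-0.6, 0.3, -0.1]
width: 55.9
```

>>> carry_out([
  [-0.02,0,0,0,0,0],
  [-0.03,0,0,0,0,0],
  [-0.03,0,0,0,0,0],
  [-0.03,0,0,0,0,0],
  [-0.03,0,0,0,0,0],
  [-0.03,0,0,0,0,0],
  [-0.03,0,0,0,0,0],
  [0,0,0,0,0,0],
])

```text
t: 10.82
ee_pos: [447.7, -162.1, 208.4]
orientation: [1.983, 0.433, -1.991]
ft_force: [0.8, -0.8, -1.5]
width: 56.3
```

Run:
```python
from h import *
go([515,115,270],-65)
```

```text
t 10.82 p [ 447.7 -162.1  208.4] q6 [-0.37  0.23  1.96  0.    0.96  0.77] w 56.30968057167039 F [ 0.8 -0.8 -1.5]
[[-0.004  0.414 -0.91 ]
 [ 0.002 -0.91  -0.414]
 [-1.    -0.003  0.003]]
shift [ -61.4 -224.6 -175.7] |h| 285.2 yaw -65.6 rx -0.6
level rot deg [-0.    0.18  0.19]
```

>>> carry_out([
  [-0.0155,-0.032,-0.0255,0,0,0],
  [-0.0155,-0.032,-0.0255,0,0,0],
  [-0.0155,-0.032,-0.0255,0,0,0],
  [-0.0155,-0.032,-0.0255,0,0,0],
  [-0.0155,-0.032,-0.0255,0,0,0],
  [-0.0155,-0.032,-0.0255,0,0,0],
  [-0.0155,-0.032,-0.0255,0,0,0],
  [-0.0155,-0.032,-0.0255,0,0,0],
])

```text
t: 11.82
ee_pos: [525.2, 162.5, 322.7]
orientation: [1.969, 0.431, -2.013]
ft_force: [-0.1, 0.1, -1.3]
width: 55.8
```

>>> carry_out([
  [0,0,0,0,0,0],
  [0,0,0,0,0,0],
])

```text
t: 12.08
ee_pos: [524.7, 164.1, 320.1]
orientation: [1.963, 0.434, -2.014]
ft_force: [-0.3, 0.4, -1.2]
width: 55.8
```

Run:
```python
from h import *
go([530,150,330],-65); shot('wrist','w2')
```

```text
t 12.07 p [524.7 164.1 320.1] q6 [0.28 0.22 1.68 0.01 1.26 1.42] w 55.82693217099064 F [-0.3  0.4 -1.2]
[[-0.025  0.412 -0.911]
 [-0.    -0.911 -0.412]
 [-1.    -0.01   0.023]]
shift [-10.   14.9   1.3] |h| 15.0 yaw -65.7 rx -0.7
level rot deg [-0.    1.33  0.6 ]
```

View pics/w2.png

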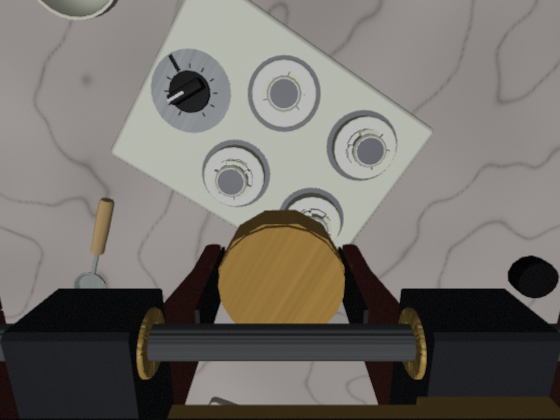

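The held lid is visible at (281,270), three open jars are at about (285,93), (370,151) and (231,180), and the dial is at (190,91). Its pointer points down-left and the long mark is at (174,62). I'll enlarge it.

Run:
```python
from h import *
crop('w2',140,40,410,220,2.96,'w2a')
```

```text
(no output)
```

View pics/w2a.png

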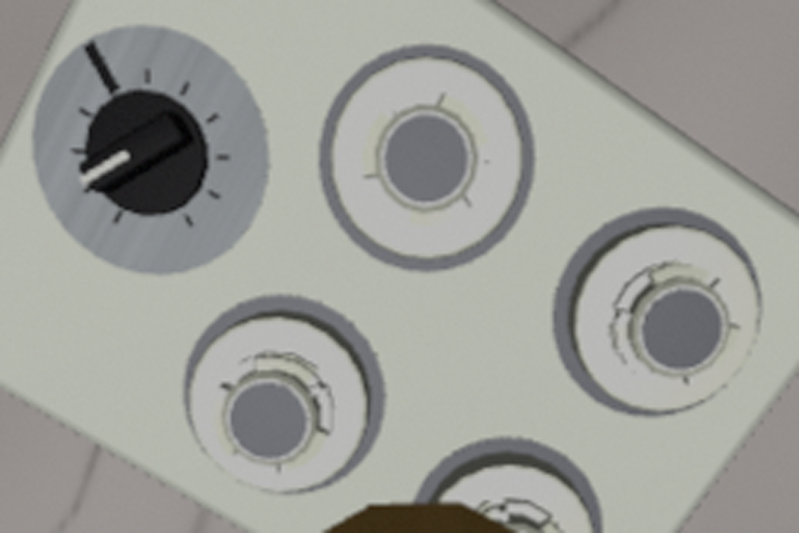

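```bash
cat >> h.py <<'E'
def solve_maker(P,M):
    P=np.array(P);M=np.array(M,float);pc=P.mean(0);mc=M.mean(0);Q=P-pc;N=M-mc
    a=np.arctan2((N[:,0]*Q[:,1]-N[:,1]*Q[:,0]).sum(),(N*Q).sum());R=np.array([[np.cos(a),-np.sin(a)],[np.sin(a),np.cos(a)]]);t=pc-R@mc
    print('maker',np.round(t,1),round(np.degrees(a),2),'res',np.round(P-(M@R.T+t),1).tolist()); return R,t
E
python3 - <<'E'
from h import *
im=cv2.imread('pics/w2.png'); P=[]
for u,v in [(426,158),(682,328),(269,420)]:
    x,y=140+u/2.96-.3,40+v/2.96-.3; g=im.astype(int).mean(2); v0=g[int(y)-3:int(y)+4,int(x)-3:int(x)+4].mean()
    m=(abs(g-v0)<18).astype(np.uint8); n,l,s,c=cv2.connectedComponentsWithStats(m,connectivity=4); i=l[int(y),int(x)]
    w=ray('w2',*c[i],100); print(np.round(c[i],1),s[i,2:],'world',np.round(w,1)); P.append(w[:2])
    r=s[i,2:4].mean()/2; print(' rad mm',np.linalg.norm(ray('w2',c[i][0]+r,c[i][1],100)-w))
print([np.linalg.norm(P[i]-P[j]) for i,j in [(0,1),(0,2),(1,2)]])
R,t=solve_maker(P,[(55,15),(55,-95),(-55,15)])
for j in [(55,15),(55,-95),(-55,-95),(-55,15),(0,107)]: print(j,R@j+t)
for z in (57,): 
  a,b=[ray('w2',140+u/2.96-.3,40+v/2.96-.3,zz) for u,v,zz in [(88,178,83),(180,125,83)]]; print('bar',a,b,np.degrees(np.arctan2(*(b-a)[1::-1])))
E
```

```text
[283.5  93.2] [ 28  29 617] world [603.8 200.  100. ]
 rad mm 14.640243243343662
[369.9 150.8] [ 26  26 530] world [588.4  91.1 100. ]
 rad mm 13.93359130662427
[230.1 181.6] [ 25  25 488] world [494.8 215.6 100. ]
 rad mm 13.858043447641414
[np.float64(109.96633122617189), np.float64(110.12894764789614), np.float64(155.7400174831427)]
maker [547.2 193. ] -8.07 res [[0.0, -0.1], [0.1, -0.0], [-0.1, 0.1]]
(55, 15) [603.77598746 200.07807102]
(55, -95) [588.32644357  91.16842225]
(-55, -95) [479.4167948  106.61796614]
(-55, 15) [494.86633869 215.52761491]
(0, 107) [562.24259978 298.89091284]
bar [547.06986596 310.01194303  83.        ] [578.0558858  285.63766607  83.        ] -38.189359840665944
```

Run:
```python
from h import *
go([603.8,200.1,130],-65)
```

```text
t 12.12 p [524.8 164.  320.2] q6 [0.28 0.22 1.68 0.01 1.26 1.42] w 55.9606483087165 F [ 0.2 -0.3 -0.9]
[[-0.025  0.412 -0.911]
 [ 0.    -0.911 -0.412]
 [-1.    -0.011  0.023]]
shift [188.2   1.7 -91.2] |h| 91.2 yaw -65.7 rx -0.7
level rot deg [-0.    1.32  0.61]
```

>>> carry_out([
  [0.0,0,-0.015,-0.5,1.3,0.6],
  [0.027,0,-0.015,0,0,0],
  [0.027,0,-0.015,0,0,0],
  [0.027,0,-0.015,0,0,0],
  [0.027,0,-0.015,0,0,0],
  [0.027,0,-0.01,0,0,0],
  [0.027,0,-0.007,0,0,0],
  [0,0,0,0,0,0],
])

```text
t: 13.12
ee_pos: [615.8, 197.5, 150.6]
orientation: [1.992, 0.428, -1.978]
ft_force: [-0.3, 0.1, -0.6]
width: 55.8
```

Run:
```python
from h import *
go([603.8,200.1,112],-65)
```

```text
t 13.12 p [615.8 197.5 150.6] q6 [ 0.29  0.53  1.63 -0.    0.97  1.44] w 55.832010910697576 F [-0.3  0.1 -0.6]
[[ 0.007  0.414 -0.91 ]
 [-0.001 -0.91  -0.414]
 [-1.     0.004 -0.006]]
shift [38.5 -7.5 10.1] |h| 12.6 yaw -65.6 rx -0.6
level rot deg [ 0.   -0.36 -0.2 ]
```

>>> carry_out([
  [0.005,-0.007,0.009,0.5,-0.4,-0.2],
  [0.01,0,0,0,0,0],
  [0.01,0,0,0,0,0],
  [0,0,0,0,0,0],
])

```text
t: 13.62
ee_pos: [605.0, 200.0, 126.8]
orientation: [1.995, 0.421, -1.989]
ft_force: [-0.3, 0.3, -0.5]
width: 55.8
```

Run:
```python
from h import *
go([603.8,200.1,108],-65)
```

```text
t 13.62 p [605.  200.  126.8] q6 [ 0.3   0.55  1.66 -0.    0.92  1.45] w 55.84623779546881 F [-0.3  0.3 -0.5]
[[ 0.003  0.405 -0.915]
 [ 0.001 -0.915 -0.405]
 [-1.     0.    -0.003]]
shift [18.8 -0.6  1.1] |h| 1.3 yaw -66.1 rx -1.1
level rot deg [ 0.   -0.17 -0.02]
```

>>> carry_out([
  [0.005,-0.0006,0.0011,-1,-0.2,0],
  [0.006,0,0,0,0,0],
  [0.006,0,0,0,0,0],
  [0.004,0,0,0,0,0],
  [0,0,0,0,0,0],
])

```text
t: 14.25
ee_pos: [604.2, 200.2, 104.8]
orientation: [1.981, 0.437, -1.98]
ft_force: [-1.0, 0.3, -0.5]
width: 56.0
```

Run:
```python
from h import *
go([603.8,200.1,95],-65)
```

```text
t 14.25 p [604.2 200.2 104.8] q6 [ 0.3   0.58  1.67 -0.    0.88  1.44] w 55.98535559085406 F [-1.   0.3 -0.5]
[[ 0.001  0.422 -0.907]
 [-0.    -0.907 -0.422]
 [-1.     0.001 -0.   ]]
shift [ 9.8 -0.1  0.4] |h| 0.4 yaw -65.1 rx -0.1
level rot deg [ 0.   -0.02 -0.04]
```

>>> carry_out([
  [0.002,0,0.0004,0,0,0],
  [0.002,0,0,0,0,0],
  [0.002,0,0,0,0,0],
  [0,0,0,0,0,0],
])

```text
t: 14.75
ee_pos: [604.1, 200.1, 98.8]
orientation: [1.982, 0.437, -1.979]
ft_force: [0.5, 0.1, -1.8]
width: 56.1
```

>>> carry_out([
  [0.002,0,0,0,0,0],
  [0.002,0,0,0,0,0],
])

```text
t: 15.0
ee_pos: [604.3, 200.1, 94.8]
orientation: [1.982, 0.437, -1.979]
ft_force: [0.1, 0.3, -0.2]
width: 55.9
```

>>> carry_out([
  [0.002,0,0,0,0,0],
])

```text
t: 15.12
ee_pos: [604.3, 200.2, 92.7]
orientation: [1.982, 0.437, -1.979]
ft_force: [-1.0, -0.2, -0.9]
width: 55.8
```

>>> carry_out([
  [0.001,0,0,0,0,0],
  [0.001,0,0,0,0,0],
])

```text
t: 15.38
ee_pos: [604.2, 200.1, 90.4]
orientation: [1.982, 0.437, -1.979]
ft_force: [-0.0, 0.6, 0.5]
width: 55.7
```

>>> carry_out([
  [0.001,0,0,0,0,0],
  [0.001,0,0,0,0,0],
])

```text
t: 15.62
ee_pos: [604.3, 200.1, 88.2]
orientation: [1.982, 0.437, -1.979]
ft_force: [-0.1, -0.3, -0.4]
width: 55.7
```

>>> carry_out([
  [0.001,0,0,0,0,0],
  [0.001,0,0,0,0,0],
])

```text
t: 15.88
ee_pos: [604.3, 200.2, 86.1]
orientation: [1.982, 0.437, -1.979]
ft_force: [0.0, 0.6, 0.1]
width: 55.8
```

Run:
```python
from h import *
go([603.8,200.1,85],-65); shot('wrist','w3')
crop('w3',180,120,400,300,3.6,'w3a')
```

```text
t 15.88 p [604.3 200.2  86.1] q6 [ 0.3   0.61  1.68 -0.    0.85  1.44] w 55.83779003660761 F [0.  0.6 0.1]
[[ 0.002  0.422 -0.907]
 [-0.    -0.907 -0.422]
 [-1.     0.001 -0.001]]
shift [ 1.1 -0.2  0.5] |h| 0.5 yaw -65.1 rx -0.1
level rot deg [ 0.   -0.08 -0.04]
```

View pics/w3.png

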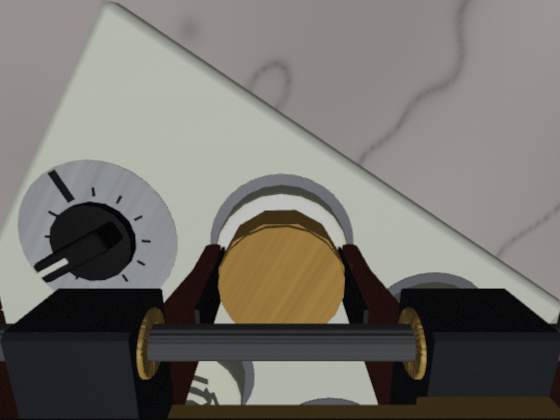

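The lid sits square over jar (55,15), with no force yet at about 17 mm below the rim. It appears to have met the thread gap directly. I'll go on down to contact.

>>> carry_out([
  [0.001,0,0,0,0,0],
])

```text
t: 16.05
ee_pos: [604.4, 200.1, 85.3]
orientation: [1.982, 0.437, -1.979]
ft_force: [-2.2, -0.8, 9.0]
width: 55.8
```

>>> carry_out([
  [0.001,0,0,0,0,0],
])

```text
t: 16.18
ee_pos: [604.5, 200.2, 85.3]
orientation: [1.982, 0.437, -1.979]
ft_force: [-4.3, -1.4, 11.8]
width: 55.9
```

Run:
```python
from h import *
go([603.8,200.1,85],-65); print(ctrl.get_obs()['moment'])
```

```text
t 16.18 p [604.5 200.2  85.3] q6 [ 0.3   0.61  1.68 -0.    0.85  1.44] w 55.91999227052919 F [-4.3 -1.4 11.8]
[[ 0.002  0.422 -0.907]
 [-0.    -0.907 -0.422]
 [-1.     0.001 -0.001]]
shift [ 0.3 -0.2  0.6] |h| 0.7 yaw -65.1 rx -0.1
level rot deg [ 0.   -0.09 -0.04]
[-2.98263031e-01  7.54299583e-01  4.93217981e-04]
```

>>> carry_out([
  [0,0,0,-4,0,0],
  [0,0,0,-4,0,0],
  [0,0,0,-4,0,0],
])

```text
t: 16.55
ee_pos: [604.6, 200.3, 85.8]
orientation: [1.849, 0.623, -1.845]
ft_force: [0.4, -0.4, -0.3]
width: 55.6
```

Run:
```python
from h import *
go([603.8,200.1,85],-65); print(ctrl.get_obs()['moment'])
```

```text
t 16.55 p [604.6 200.3  85.8] q6 [ 0.3   0.61  1.68 -0.    0.85  1.22] w 55.56141623566644 F [ 0.4 -0.4 -0.3]
[[ 0.002  0.606 -0.796]
 [ 0.    -0.796 -0.606]
 [-1.     0.001 -0.002]]
shift [ 0.8 -0.4  0.8] |h| 0.9 yaw -52.7 rx 12.3
level rot deg [ 0.   -0.11 -0.08]
[-0.05179335 -0.02369218 -0.02214046]
```

>>> carry_out([
  [0.0005,-0.0003,0.0006,5,0,0],
  [0.0005,0,0,5,0,0],
  [0.0004,0,0,5,0,0],
  [0.0004,0,0,5,0,0],
  [0.0004,0,0,5,0,0],
  [0.0004,0,0,5,0,0],
])

```text
t: 17.3
ee_pos: [605.2, 199.7, 85.4]
orientation: [2.168, 0.121, -2.158]
ft_force: [-1.1, -0.4, 2.0]
width: 55.8
```

Run:
```python
from h import *
go([603.8,200.1,85],-65); print(ctrl.get_obs()['moment'])
```

```text
t 17.3 p [605.2 199.7  85.4] q6 [ 0.3   0.61  1.68 -0.    0.84  1.76] w 55.76818104446693 F [-1.1 -0.4  2. ]
[[ 0.005  0.112 -0.994]
 [-0.    -0.994 -0.112]
 [-1.     0.001 -0.005]]
shift [ 0.4 -0.6  1.3] |h| 1.4 yaw -83.6 rx -18.6
level rot deg [ 0.   -0.27 -0.05]
[-0.21225724  0.24703305  0.07647668]
```

>>> carry_out([
  [0.0006,-0.0006,0.0012,5,-0.2,0],
  [0.0006,0,0.0002,5,0,0],
  [0.0006,0,0,5,0,0],
  [0.0006,0,0,5,0,0],
  [0.0006,0,0,5,0,0],
  [0.0006,0,0,5,0,0],
])

```text
t: 18.05
ee_pos: [605.0, 199.6, 83.5]
orientation: [-1.989, 0.432, 1.981]
ft_force: [-1.3, -1.6, 0.8]
width: 55.6
```

Run:
```python
from h import *
go([603.8,200.1,85],-65); print(ctrl.get_obs()['moment'])
```

```text
t 18.05 p [605.  199.6  83.5] q6 [ 0.3   0.61  1.68 -0.    0.84  2.3 ] w 55.59076582563072 F [-1.3 -1.6  0.8]
[[ 0.004 -0.415 -0.91 ]
 [-0.001 -0.91   0.415]
 [-1.    -0.001 -0.004]]
shift [-1.5  0.   1.3] |h| 1.3 yaw -114.5 rx -49.5
level rot deg [ 0.   -0.24  0.03]
[-0.18330208  0.11439547  0.03464755]
```

>>> carry_out([
  [0,0,0,0,0,0],
  [0,0,0,0,0,0],
  [0,0,0,0,0,0],
  [0,0,0,0,0,0],
], grip=0)

```text
t: 18.55
ee_pos: [605.2, 199.7, 83.6]
orientation: [-1.992, 0.428, 1.982]
ft_force: [0.7, -0.2, -0.2]
width: 87.7
```

>>> carry_out([
  [0,0,0.0008,-9,0,0],
  [0,0,0,-9,0,0],
  [0,0,0,-9,0,0],
  [0,0,0,-9,0,0],
  [0,0,0,-9,0,0],
  [0,0,0,-9,0,0],
  [0,0,0,-9,0,0],
  [0,0,0,-9,0,0],
])

```text
t: 19.55
ee_pos: [604.6, 200.3, 83.6]
orientation: [1.703, 0.793, -1.695]
ft_force: [-0.6, 0.3, 0.6]
width: 87.9
```

Run:
```python
from h import *
go([604.3,200,83.5],-24.5); print(ctrl.get_obs()['moment'])
```

```text
t 19.55 p [604.6 200.3  83.6] q6 [ 0.3   0.61  1.68 -0.    0.84  1.  ] w 87.9357275128858 F [-0.6  0.3  0.6]
[[ 0.005  0.769 -0.64 ]
 [-0.001 -0.64  -0.769]
 [-1.     0.004 -0.003]]
shift [ 0.1 -0.   0.4] |h| 0.4 yaw -39.8 rx -15.3
level rot deg [ 0.   -0.15 -0.25]
[ 0.00459033  0.00329914 -0.02633457]
```

>>> carry_out([
  [0,0,0.0003,-8,-0.15,-0.25],
  [0,0,0,-7,0,0],
  [0,0,0,0,0,0],
])

```text
t: 19.92
ee_pos: [604.4, 200.2, 83.6]
orientation: [1.513, 0.979, -1.514]
ft_force: [0.5, 0.5, 0.0]
width: 88.2
```

>>> carry_out([
  [0,0,0,0,0,0],
  [0,0,0,0,0,0],
  [0,0,0,0,0,0],
  [0,0,0,0,0,0],
  [0,0,0,0,0,0],
  [0,0,0,0,0,0],
], grip=1)

```text
t: 20.68
ee_pos: [604.4, 200.2, 83.6]
orientation: [1.517, 0.975, -1.517]
ft_force: [-0.5, 0.2, 0.1]
width: 55.9
```

>>> carry_out([
  [0.0006,0,0,5,0,0],
  [0.0006,0,0,5,0,0],
  [0.0006,0,0,5,0,0],
  [0.0006,0,0,5,0,0],
  [0.0006,0,0,5,0,0],
  [0.0006,0,0,5,0,0],
])

```text
t: 21.42
ee_pos: [604.7, 200.4, 81.8]
orientation: [1.878, 0.583, -1.877]
ft_force: [-1.9, -0.3, 4.9]
width: 55.8
```

Run:
```python
from h import *
go([604.3,200,82],-24.5); print(ctrl.get_obs()['moment'])
```

```text
t 21.43 p [604.7 200.4  81.8] q6 [ 0.3   0.62  1.68 -0.    0.84  1.27] w 55.804434615293424 F [-1.9 -0.3  4.9]
[[ 0.001  0.567 -0.824]
 [ 0.    -0.824 -0.567]
 [-1.     0.    -0.   ]]
shift [-0.2  0.1  0.6] |h| 0.6 yaw -55.5 rx -31.0
level rot deg [ 0.   -0.03 -0.01]
[-0.0525581   0.38485932  0.00235852]
```

>>> carry_out([
  [0.0004,0,0.0003,5,0,0],
  [0.0004,0,0,5,0,0],
  [0.0004,0,0,5,0,0],
])

```text
t: 21.8
ee_pos: [604.8, 200.0, 82.0]
orientation: [2.038, 0.346, -2.035]
ft_force: [-1.2, -1.4, 1.9]
width: 56.8
```

Run:
```python
from h import *
go([604.3,200,82],-24.5); print(ctrl.get_obs()['moment'])
```

```text
t 21.8 p [604.8 200.   82. ] q6 [ 0.3   0.62  1.68 -0.    0.84  1.54] w 56.78656139671928 F [-1.2 -1.4  1.9]
[[ 0.002  0.332 -0.943]
 [-0.002 -0.943 -0.332]
 [-1.     0.002 -0.001]]
shift [-0.  -0.1  0.5] |h| 0.5 yaw -70.6 rx -46.1
level rot deg [ 0.   -0.07 -0.14]
[-0.15570077  0.26945991  1.13818425]
```

>>> carry_out([
  [0.0003,0,0,5,0,0],
  [0.0003,0,0,5,0,0],
])

```text
t: 22.05
ee_pos: [605.4, 199.9, 82.1]
orientation: [2.138, 0.171, -2.131]
ft_force: [-1.4, -0.3, 2.7]
width: 56.8
```

Run:
```python
from h import *
go([604.3,200,82],-24.5); print(ctrl.get_obs()['moment'])
```

```text
t 22.05 p [605.4 199.9  82.1] q6 [ 0.3   0.62  1.68 -0.01  0.84  1.71] w 56.77470151340422 F [-1.4 -0.3  2.7]
[[ 0.004  0.163 -0.987]
 [-0.003 -0.987 -0.163]
 [-1.     0.004 -0.003]]
shift [ 0.1 -0.3  1. ] |h| 1.1 yaw -80.6 rx -56.1
level rot deg [ 0.   -0.18 -0.23]
[-0.21438545  0.14745253  0.89581223]
```

>>> carry_out([
  [0,0,0,0,0,0],
  [0,0,0,0,0,0],
  [0,0,0.0008,-6,-0.2,-0.2],
  [0,0,0,-6,0,0],
  [0,0,0,-6,0,0],
  [0,0,0,0,0,0],
], grip=0.2)

```text
t: 22.8
ee_pos: [604.3, 199.8, 81.7]
orientation: [1.945, 0.489, -1.947]
ft_force: [-0.9, -0.1, 0.3]
width: 70.1
```

>>> carry_out([
  [0,0,0,0,0,0],
  [0,0,0,0,0,0],
  [0,0,0,0,0,0],
  [0,0,0,0,0,0],
  [0,0,0,0,0,0],
], grip=1)

```text
t: 23.42
ee_pos: [604.2, 199.8, 81.6]
orientation: [1.947, 0.486, -1.95]
ft_force: [-0.7, 0.1, -0.5]
width: 56.3
```

Run:
```python
from h import *
go([604.3,200,82],-24.5); print(ctrl.get_obs()['moment'])
```

```text
t 23.43 p [604.2 199.8  81.6] q6 [0.3  0.62 1.68 0.   0.85 1.38] w 56.25031540759033 F [-0.7  0.1 -0.5]
[[-0.002  0.47  -0.883]
 [-0.    -0.883 -0.47 ]
 [-1.    -0.001  0.001]]
shift [-0.4 -0.2 -0.1] |h| 0.2 yaw -62.0 rx -37.5
level rot deg [-0.    0.08  0.03]
[ 0.00258628 -0.03636137  0.03707046]
```

>>> carry_out([
  [0.0005,0,0,4,0,0],
  [0.0005,0,0,4,0,0],
])

```text
t: 23.68
ee_pos: [604.8, 199.9, 81.7]
orientation: [2.03, 0.358, -2.031]
ft_force: [2.3, 0.5, 1.7]
width: 56.5
```

Run:
```python
from h import *
go([604.3,200,82],-24.5); print(ctrl.get_obs()['moment'])
```

```text
t 23.68 p [604.8 199.9  81.7] q6 [ 0.3   0.62  1.68 -0.    0.84  1.52] w 56.472867283860246 F [2.3 0.5 1.7]
[[-0.     0.343 -0.939]
 [-0.001 -0.939 -0.343]
 [-1.     0.001  0.   ]]
shift [-0.3 -0.3  0.4] |h| 0.5 yaw -69.9 rx -45.4
level rot deg [ 0.    0.03 -0.06]
[ 0.22698848 -0.32518381  1.24887882]
```

>>> carry_out([
  [0,0,0,-2,0,0],
  [0,0,0,0,0,0],
  [0,0,0,0,0,0],
  [0,0,0,0,0,0],
], grip=0)

```text
t: 24.18
ee_pos: [604.5, 199.9, 81.5]
orientation: [2.007, 0.395, -2.008]
ft_force: [-0.3, -0.3, -0.4]
width: 87.3
```

>>> carry_out([
  [-0.02,0,0,0,0,0],
  [-0.03,0,0,0,0,0],
  [-0.03,0,0,0,0,0],
  [-0.03,0,0,0,0,0],
  [-0.03,0,0,0,0,0],
  [-0.03,0,0,0,0,0],
  [-0.03,0,0,0,0,0],
  [0,0,0,0,0,0],
])

```text
t: 25.18
ee_pos: [605.3, 200.1, 298.3]
orientation: [2.015, 0.397, -2.001]
ft_force: [-0.3, -0.1, -0.3]
width: 87.8
```

Run:
```python
from h import *
go([500,-300,270],-65)
```

```text
t 25.18 p [605.3 200.1 298.3] q6 [ 0.3   0.37  1.53 -0.    1.23  1.48] w 87.75680242493115 F [-0.3 -0.1 -0.3]
[[ 0.007  0.38  -0.925]
 [ 0.002 -0.925 -0.38 ]
 [-1.     0.001 -0.007]]
shift [ 26.8 422.5 287.6] |h| 511.1 yaw -67.7 rx -2.7
level rot deg [ 0.   -0.39 -0.06]
```

>>> carry_out([
  [0.001,0.043,0.029,0,0,0],
  [0.001,0.043,0.029,0,0,0],
  [0.001,0.043,0.029,0,0,0],
  [0.001,0.043,0.029,0,0,0],
  [0.001,0.043,0.029,0,0,0],
  [0.001,0.043,0.029,0,0,0],
  [0.001,0.043,0.029,0,0,0],
  [0.001,0.043,0.029,0,0,0],
])

```text
t: 26.18
ee_pos: [515.9, -214.4, 285.3]
orientation: [2.007, 0.406, -2.002]
ft_force: [0.7, -0.2, 1.3]
width: 88.1
```

>>> carry_out([
  [0.005,0.043,0.029,0,0,0],
  [0.005,0.03,0.02,0,0,0],
  [0,0,0,0,0,0],
  [0,0,0,0,0,0],
])

```text
t: 26.68
ee_pos: [494.9, -305.0, 272.3]
orientation: [2.008, 0.405, -2.009]
ft_force: [0.2, 0.5, -0.0]
width: 87.7
```

Run:
```python
from h import *
go([456,-325,110],-65); shot('wrist','w4'); lids('w4',0,800); fit('w4',[456,-325]); fit('w4',[623,-304.7])
```

```text
t 26.68 p [ 494.9 -305.   272.3] q6 [-0.57  0.31  1.68  0.    1.16  0.6 ] w 87.71609206516433 F [ 0.2  0.5 -0. ]
[[-0.002  0.382 -0.924]
 [ 0.006 -0.924 -0.382]
 [-1.    -0.006 -0.001]]
shift [162.2   4.6  43.7] |h| 44.0 yaw -67.5 rx -2.5
level rot deg [ 0.   -0.04  0.33]
[326.7  68.7] area 2221 model 2395 pos [ 622.8 -304.4]
[315.  212.3] area 1606 model 1854 pos [ 466.9 -359.8]
fit [ 465.  -351.2  -66.8] cost 719.1 area 1138
fit [ 623.1 -304.7  -61.5] cost 1.9 area 2330
```

The second lid was knocked aside to about (467,−360). I'll refit it.

Run:
```python
from h import *
x=fit('w4',[467,-360]); go([*x[:2],100],x[2]+90)
print('mug',ray('t0',403,259,40))
```

```text
fit [ 467.8 -359.2  -63.9] cost 1.5 area 1785
t 26.73 p [ 495.  -304.8  272.3] q6 [-0.57  0.31  1.68  0.    1.16  0.6 ] w 87.77965011039191 F [ 0.  -0.6 -0.5]
[[-0.002  0.383 -0.924]
 [ 0.005 -0.924 -0.383]
 [-1.    -0.006 -0.   ]]
shift [172.   40.8  46.1] |h| 61.5 yaw -67.5 rx 86.4
level rot deg [ 0.   -0.03  0.32]
mug [ 326.3983091  -443.06918933   40.        ]
```

>>> carry_out([
  [0.02,0.01,0.0115,0,0,0.3],
  [0.02,0.01,0.0115,0,0,0],
  [0.02,0.01,0.0115,0,0,0],
  [0.02,0.01,0.0115,0,0,0],
  [0.02,0,0,0,0,0],
  [0.02,0,0,0,0,0],
  [0.01,0,0,0,0,0],
  [0,0,0,0,0,0],
])

```text
t: 27.72
ee_pos: [472.5, -351.0, 140.9]
orientation: [2.001, 0.411, -1.994]
ft_force: [0.9, 0.6, 0.4]
width: 87.9
```

>>> carry_out([
  [0,0,0,-8,0,0],
  [0,0,0,-8,0,0],
  [0,0,0,-8,0,0],
  [0,0,0,-8,0,0],
  [0,0,0,-8,0,0],
  [0,0,0,-8,0,0],
  [0,0,0,-8,0,0],
  [0,0,0,-8,0,0],
])

```text
t: 28.72
ee_pos: [478.2, -350.4, 149.6]
orientation: [1.215, 1.191, -1.207]
ft_force: [-0.8, -0.1, -0.2]
width: 87.8
```

>>> carry_out([
  [0,0,0,-8,0,0],
  [0,0,0,-8,0,0],
  [0,0,0,-8,0,0],
  [0,0,0,-4,0,0],
  [0,0,0,0,0,0],
])

```text
t: 29.35
ee_pos: [481.6, -350.3, 155.4]
orientation: [0.829, 1.382, -0.829]
ft_force: [-0.4, -0.1, 0.4]
width: 87.7
```

Run:
```python
from h import *
go([467.8,-359.2,4],26)
```

```text
t 29.35 p [ 481.6 -350.3  155.4] q6 [-0.65  0.45  1.76  0.    0.9  -1.15] w 87.74788654634621 F [-0.4 -0.1  0.4]
[[ 0.02   0.876  0.481]
 [-0.012  0.481 -0.876]
 [-1.     0.012  0.02 ]]
shift [151.2 -18.2  -1.9] |h| 18.3 yaw 28.8 rx 2.8
level rot deg [ 0.    1.16 -0.69]
```

>>> carry_out([
  [0.0,-0.018,-0.002,2.8,1.1,-0.7],
  [0.025,0,0,0,0,0],
  [0.025,0,0,0,0,0],
  [0.025,0,0,0,0,0],
  [0.02,0,0,0,0,0],
  [0,0,0,0,0,0],
])

```text
t: 30.1
ee_pos: [461.9, -360.3, 60.1]
orientation: [0.882, 1.384, -0.884]
ft_force: [0.1, -0.4, 0.2]
width: 88.1
```

Run:
```python
from h import *
go([467.8,-359.2,4],26)
```

```text
t 30.1 p [ 461.9 -360.3   60.1] q6 [-0.68  0.59  1.81 -0.    0.74 -1.12] w 88.05946436150933 F [ 0.1 -0.4  0.2]
[[-0.001  0.907  0.421]
 [-0.001  0.421 -0.907]
 [-1.    -0.001  0.001]]
shift [56.1  5.8  1.5] |h| 6.0 yaw 24.9 rx -1.1
level rot deg [-0.    0.04  0.06]
```

>>> carry_out([
  [0.01,0.0058,0.0015,-1,0,0],
  [0.01,0,0,0,0,0],
  [0.01,0,0,0,0,0],
  [0.006,0,0,0,0,0],
  [0,0,0,0,0,0],
])

```text
t: 30.72
ee_pos: [469.3, -360.1, 23.4]
orientation: [0.868, 1.387, -0.871]
ft_force: [0.4, 0.1, 0.4]
width: 88.1
```

Run:
```python
from h import *
go([467.8,-359.2,4],26)
```

```text
t 30.73 p [ 469.3 -360.1   23.4] q6 [-0.67  0.66  1.8  -0.    0.68 -1.13] w 88.12871513556472 F [0.4 0.1 0.4]
[[ 0.001  0.899  0.437]
 [-0.003  0.437 -0.899]
 [-1.    -0.     0.003]]
shift [19.4 -1.  -1.5] |h| 1.8 yaw 25.9 rx -0.1
level rot deg [-0.    0.17  0.  ]
```

Descend, grip to centre, open, rotate 90° in place, grip again, then lift.

>>> carry_out([
  [0.007,-0.001,-0.0015,0,0.1,0],
  [0.007,0,0,0,0,0],
  [0.0055,0,0,0,0,0],
  [0,0,0,0,0,0],
])

```text
t: 31.22
ee_pos: [467.7, -359.3, 2.9]
orientation: [0.869, 1.389, -0.87]
ft_force: [-0.4, 0.3, -0.2]
width: 87.8
```

>>> carry_out([
  [0,0,0,0,0,0],
  [0,0,0,0,0,0],
  [0,0,0,0,0,0],
  [0,0,0,0,0,0],
  [0,0,0,0,0,0],
  [0,0,0,0,0,0],
  [0,0,0,0,0,0],
], grip=1)

```text
t: 32.1
ee_pos: [468.1, -359.5, 3.4]
orientation: [0.869, 1.388, -0.87]
ft_force: [-0.4, 0.4, 0.9]
width: 55.7
```

>>> carry_out([
  [0,0,0,0,0,0],
  [0,0,0,0,0,0],
  [0,0,0,0,0,0],
  [0,0,0,0,0,0],
], grip=0)

```text
t: 32.6
ee_pos: [468.2, -359.6, 3.5]
orientation: [0.869, 1.387, -0.87]
ft_force: [0.2, -0.2, 0.0]
width: 87.7
```

>>> carry_out([
  [0,0,0,6,0,0],
  [0,0,0,6,0,0],
  [0,0,0,6,0,0],
  [0,0,0,6,0,0],
  [0,0,0,6,0,0],
  [0,0,0,6,0,0],
  [0,0,0,6,0,0],
  [0,0,0,6,0,0],
])

```text
t: 33.6
ee_pos: [468.2, -359.6, 3.6]
orientation: [1.506, 0.982, -1.505]
ft_force: [-0.3, 0.1, -0.7]
width: 87.7
```

Run:
```python
from h import *
go([467.8,-359.2,4],-64)
```

```text
t 33.6 p [ 468.2 -359.6    3.6] q6 [-0.67  0.69  1.8  -0.    0.65 -0.26] w 87.67044363564476 F [-0.3  0.1 -0.7]
[[ 0.002  0.916 -0.401]
 [-0.002 -0.401 -0.916]
 [-1.     0.003  0.001]]
shift [-0.4 -0.6 -0.2] |h| 0.6 yaw -23.6 rx 40.4
level rot deg [ 0.    0.07 -0.14]
```

>>> carry_out([
  [0,0,0,6,0,0],
  [0,0,0,6,0,0],
  [0,0,0,6,0,0],
  [0,0,0,6,0,0],
  [0,0,0,6,0,0],
  [0,0,0,6,0,0],
  [0,0,0,4,0,0],
  [0,0,0,0,0,0],
])

```text
t: 34.6
ee_pos: [468.2, -359.7, 3.6]
orientation: [1.98, 0.437, -1.977]
ft_force: [0.3, 0.6, 0.5]
width: 87.7
```

>>> carry_out([
  [0,0,0,0,0,0],
  [0,0,0,0,0,0],
  [0,0,0,0,0,0],
  [0,0,0,0,0,0],
  [0,0,0,0,0,0],
  [0,0,0,0,0,0],
  [0,0,0,0,0,0],
], grip=1)

```text
t: 35.48
ee_pos: [468.2, -359.7, 3.6]
orientation: [1.978, 0.44, -1.975]
ft_force: [-0.5, -0.1, -0.6]
width: 55.9
```

>>> carry_out([
  [-0.02,0,0,0,0,0],
  [-0.03,0,0,0,0,0],
  [-0.03,0,0,0,0,0],
  [-0.03,0,0,0,0,0],
  [-0.03,0,0,0,0,0],
  [-0.03,0,0,0,0,0],
  [-0.02,0,0,0,0,0],
  [0,0,0,0,0,0],
])

```text
t: 36.48
ee_pos: [468.1, -359.4, 209.0]
orientation: [1.98, 0.434, -1.97]
ft_force: [0.3, -0.8, -0.7]
width: 55.5
```

Run:
```python
from h import *
go([588.8,91.2,200],-64)
```

```text
t 36.48 p [ 468.1 -359.4  209. ] q6 [-0.67  0.38  1.73 -0.    1.02  0.46] w 55.54371250221197 F [ 0.3 -0.8 -0.7]
[[ 0.007  0.426 -0.905]
 [-0.006 -0.905 -0.426]
 [-1.     0.008 -0.003]]
shift [   7.  -356.3 -301.2] |h| 466.5 yaw -64.8 rx -0.8
level rot deg [ 0.   -0.2  -0.48]
```

>>> carry_out([
  [0,-0.036,-0.0305,0,0,0],
  [0,-0.036,-0.0305,0,0,0],
  [0,-0.036,-0.0305,0,0,0],
  [0,-0.036,-0.0305,0,0,0],
  [0,-0.036,-0.0305,0,0,0],
  [0,-0.036,-0.0305,0,0,0],
  [0,-0.036,-0.0305,0,0,0],
  [0,-0.036,-0.0305,0,0,0],
])

```text
t: 37.48
ee_pos: [565.0, 13.7, 204.2]
orientation: [1.98, 0.43, -1.979]
ft_force: [0.3, 0.3, -0.4]
width: 55.8
```

>>> carry_out([
  [0,-0.03,-0.025,0,0,0],
  [0,-0.02,-0.017,0,0,0],
  [0,0,0,0,0,0],
])

```text
t: 37.85
ee_pos: [580.9, 81.8, 201.8]
orientation: [1.974, 0.434, -1.979]
ft_force: [0.2, -1.0, -0.5]
width: 56.1
```

Run:
```python
from h import *
go([588.8,91.2,130],-64)
```

```text
t 37.85 p [580.9  81.8 201.8] q6 [ 0.12  0.39  1.73 -0.01  1.02  1.26] w 56.132838920759674 F [ 0.2 -1.  -0.5]
[[-0.001  0.424 -0.905]
 [-0.006 -0.905 -0.424]
 [-1.     0.005  0.004]]
shift [ 71.7  -5.5 -11.4] |h| 12.7 yaw -64.9 rx -0.9
level rot deg [ 0.    0.22 -0.28]
```

>>> carry_out([
  [0.0,-0.0055,-0.0095,-0.9,0.2,-0.3],
  [0.02,0,0,0,0,0],
  [0.02,0,0,0,0,0],
  [0.02,0,0,0,0,0],
  [0.01,0,0,0,0,0],
  [0,0,0,0,0,0],
])

```text
t: 38.6
ee_pos: [587.5, 87.3, 129.5]
orientation: [1.97, 0.454, -1.971]
ft_force: [-0.3, 0.6, -0.2]
width: 56.2
```

Run:
```python
from h import *
go([588.8,91.2,106],-64)
```

```text
t 38.6 p [587.5  87.3 129.5] q6 [0.13 0.5  1.76 0.   0.88 1.24] w 56.203300311366434 F [-0.3  0.6 -0.2]
[[-0.001  0.437 -0.899]
 [ 0.001 -0.899 -0.437]
 [-1.    -0.001  0.   ]]
shift [23.5 -3.  -2.9] |h| 4.1 yaw -64.1 rx -0.1
level rot deg [-0.    0.02  0.06]
```

>>> carry_out([
  [0.004,-0.003,-0.0029,0,0,0],
  [0.006,0,0,0,0,0],
  [0.006,0,0,0,0,0],
  [0.006,0,0,0,0,0],
  [0,0,0,0,0,0],
])

```text
t: 39.22
ee_pos: [590.1, 91.5, 107.8]
orientation: [1.973, 0.454, -1.968]
ft_force: [0.4, -0.0, -0.6]
width: 55.5
```

Run:
```python
from h import *
go([588.8,91.2,96],-64)
```

```text
t 39.23 p [590.1  91.5 107.8] q6 [0.13 0.53 1.77 0.   0.84 1.25] w 55.48176222802911 F [ 0.4 -0.  -0.6]
[[ 0.002  0.437 -0.899]
 [ 0.001 -0.899 -0.437]
 [-1.    -0.    -0.002]]
shift [11.8 -0.3  1.4] |h| 1.4 yaw -64.1 rx -0.1
level rot deg [ 0.   -0.14  0.01]
```

>>> carry_out([
  [0.002,-0.0003,0.0014,0,-0.1,0],
  [0.002,0,0,0,0,0],
  [0.002,0,0,0,0,0],
  [0.002,0,0,0,0,0],
  [0.002,0,0,0,0,0],
])

```text
t: 39.85
ee_pos: [589.0, 91.2, 97.6]
orientation: [1.972, 0.454, -1.969]
ft_force: [-0.2, -1.4, -1.4]
width: 56.1
```

>>> carry_out([
  [0.001,0,0,0,0,0],
  [0.001,0,0,0,0,0],
])

```text
t: 40.1
ee_pos: [589.0, 91.2, 95.4]
orientation: [1.972, 0.454, -1.969]
ft_force: [-0.1, -0.3, 0.3]
width: 55.7
```

>>> carry_out([
  [0.001,0,0,0,0,0],
  [0.001,0,0,0,0,0],
])

```text
t: 40.35
ee_pos: [589.1, 91.2, 94.4]
orientation: [1.972, 0.454, -1.969]
ft_force: [-3.9, -0.2, 12.1]
width: 55.8
```

Run:
```python
from h import *
go([588.8,91.2,96],-64)
```

```text
t 40.35 p [589.1  91.2  94.4] q6 [0.13 0.55 1.77 0.   0.82 1.25] w 55.798706724173684 F [-3.9 -0.2 12.1]
[[ 0.001  0.437 -0.899]
 [ 0.001 -0.899 -0.437]
 [-1.     0.    -0.001]]
shift [-1.6 -0.1  0.3] |h| 0.3 yaw -64.1 rx -0.1
level rot deg [ 0.   -0.08 -0.01]
```

>>> carry_out([
  [0.0005,0,0.0003,-6,0,0],
  [0.0005,0,0,-6,0,0],
  [0.0005,0,0,-6,0,0],
  [0.0005,0,0,-6,0,0],
])

```text
t: 40.85
ee_pos: [589.6, 91.5, 93.3]
orientation: [1.698, 0.801, -1.691]
ft_force: [0.8, 0.1, -0.7]
width: 55.8
```

Run:
```python
from h import *
go([588.8,91.2,96],-64); print(ctrl.get_obs()['moment'])
```

```text
t 40.85 p [589.6  91.5  93.3] q6 [0.13 0.55 1.77 0.   0.81 0.82] w 55.83333589975799 F [ 0.8  0.1 -0.7]
[[ 0.003  0.773 -0.634]
 [ 0.001 -0.634 -0.773]
 [-1.     0.002 -0.003]]
shift [-2.7 -0.4  0.7] |h| 0.8 yaw -39.4 rx 24.6
level rot deg [ 0.   -0.17 -0.1 ]
[-0.05577819  0.00418223 -0.04856546]
```

>>> carry_out([
  [0.0015,-0.0003,0.0006,0,-0.2,-0.1],
  [0.0015,0,0,0,0,0],
])

```text
t: 41.1
ee_pos: [589.1, 91.2, 90.2]
orientation: [1.696, 0.799, -1.697]
ft_force: [-0.1, 0.6, 0.2]
width: 55.5
```

>>> carry_out([
  [0.0015,0,0,0,0,0],
])

```text
t: 41.22
ee_pos: [589.1, 91.2, 88.6]
orientation: [1.697, 0.799, -1.698]
ft_force: [0.7, 0.9, -0.3]
width: 56.0
```

Dropping. I'll go on to the bottom, at TCP about 85.5.

>>> carry_out([
  [0.0015,0,0,0,0,0],
  [0.001,0,0,0,0,0],
])

```text
t: 41.48
ee_pos: [589.0, 91.2, 85.8]
orientation: [1.697, 0.798, -1.699]
ft_force: [-0.3, 0.2, 0.5]
width: 55.9
```

>>> carry_out([
  [0.001,0,0,0,0,0],
])

```text
t: 41.6
ee_pos: [589.1, 91.2, 85.4]
orientation: [1.698, 0.798, -1.699]
ft_force: [-3.7, -0.5, 11.6]
width: 55.9
```

Run:
```python
from h import *
go([588.8,91.2,96],-64); print(ctrl.get_obs()['moment'])
```

```text
t 41.6 p [589.1  91.2  85.4] q6 [ 0.13  0.57  1.77 -0.    0.8   0.83] w 55.89176688046681 F [-3.7 -0.5 11.6]
[[-0.001  0.77  -0.638]
 [-0.    -0.638 -0.77 ]
 [-1.    -0.     0.001]]
shift [-10.6  -0.2   0.2] |h| 0.3 yaw -39.7 rx 24.3
level rot deg [-0.    0.04  0.01]
[-0.11794465  0.61073889  0.00894471]
```

>>> carry_out([
  [0.0002,0,0,6,0,0],
  [0.0004,0,0.0001,6,0,0],
  [0.0004,0,0.0001,6,0,0],
  [0.0004,0,0.0001,6,0,0],
  [0.0005,0,0.0001,6,0,0],
  [0.0005,0,0.0001,6,0,0],
  [0.0005,0,0.0001,6,0,0],
])

```text
t: 42.48
ee_pos: [589.6, 90.4, 85.0]
orientation: [2.16, 0.13, -2.156]
ft_force: [-0.1, 0.4, -0.5]
width: 56.3
```

Run:
```python
from h import *
go([589,91.2,85],-64); print(ctrl.get_obs()['moment'])
```

```text
t 42.48 p [589.6  90.4  85. ] q6 [ 0.13  0.57  1.78 -0.    0.8   1.58] w 56.27579347281312 F [-0.1  0.4 -0.5]
[[ 0.002  0.121 -0.993]
 [-0.001 -0.993 -0.121]
 [-1.     0.002 -0.002]]
shift [ 0.  -0.9  0.5] |h| 1.0 yaw -83.0 rx -19.0
level rot deg [ 0.   -0.1  -0.09]
[ 0.01893753  0.05662224 -0.03076257]
```

>>> carry_out([
  [0.0006,-0.0007,0.0004,6,0,0],
  [0.0006,0,0.0001,6,0,0],
  [0.0006,0,0.0001,6,0,0],
  [0.0006,0,0.0001,6,0,0],
  [0.0006,0,0.0001,6,0,0],
  [0.0006,0,0.0001,6,0,0],
  [0.0006,0,0.0001,6,0,0],
])

```text
t: 43.35
ee_pos: [589.6, 90.9, 81.6]
orientation: [-1.86, 0.612, 1.852]
ft_force: [-1.8, -2.8, 7.0]
width: 55.5
```

Run:
```python
from h import *
go([589,91.2,85],-64); print(ctrl.get_obs()['moment'])
```

```text
t 43.35 p [589.6  90.9  81.6] q6 [ 0.13  0.57  1.78 -0.    0.79  2.34] w 55.48960996622058 F [-1.8 -2.8  7. ]
[[ 0.004 -0.595 -0.804]
 [-0.002 -0.804  0.595]
 [-1.    -0.001 -0.004]]
shift [-3.4  0.1  0.6] |h| 0.6 yaw -126.5 rx -62.5
level rot deg [ 0.   -0.25  0.07]
[-0.36182041  0.43909521  0.02736068]
```

>>> carry_out([
  [0,0,0,0,0,0],
  [0,0,0,0,0,0],
  [0,0,0,0,0,0],
], grip=0)

```text
t: 43.72
ee_pos: [589.7, 90.9, 81.7]
orientation: [-1.863, 0.61, 1.853]
ft_force: [-0.2, 0.6, 0.0]
width: 82.7
```

>>> carry_out([
  [0,0,0.0005,-8,-0.2,0],
  [0,0,0,-8,0,0],
  [0,0,0,-8,0,0],
  [0,0,0,-8,0,0],
  [0,0,0,-8,0,0],
  [0,0,0,-8,0,0],
  [0,0,0,-8,0,0],
  [0,0,0,-4,0,0],
])

```text
t: 44.72
ee_pos: [589.0, 91.6, 81.1]
orientation: [1.97, 0.456, -1.968]
ft_force: [0.3, -0.5, -0.6]
width: 87.7
```

>>> carry_out([
  [0,0,0,0,0,0],
  [0,0,0,0,0,0],
  [0,0,0,0,0,0],
  [0,0,0,0,0,0],
  [0,0,0,0,0,0],
  [0,0,0,0,0,0],
  [0,0,0,0,0,0],
], grip=1)

```text
t: 45.6
ee_pos: [589.0, 91.6, 80.9]
orientation: [1.971, 0.454, -1.969]
ft_force: [-0.2, 0.1, -0.3]
width: 56.0
```

>>> carry_out([
  [0.0005,0,0,5,0,0],
  [0.0005,0,0,5,0,0],
])

```text
t: 45.85
ee_pos: [589.4, 91.2, 81.0]
orientation: [2.075, 0.287, -2.072]
ft_force: [1.6, -0.3, 1.0]
width: 55.8
```

Run:
```python
from h import *
go([589,91.2,82],-64); print(ctrl.get_obs()['moment'])
```

```text
t 45.85 p [589.4  91.2  81. ] q6 [ 0.13  0.57  1.78 -0.    0.79  1.43] w 55.76101570409567 F [ 1.6 -0.3  1. ]
[[ 0.002  0.272 -0.962]
 [-0.    -0.962 -0.272]
 [-1.     0.001 -0.001]]
shift [-1.  -0.1  0.4] |h| 0.4 yaw -74.2 rx -10.2
level rot deg [ 0.   -0.08 -0.05]
[-0.08704489 -0.39246874  0.67943782]
```

>>> carry_out([
  [0.0005,0,0,5,0,0],
  [0.0005,0,0,5,0,0],
])

```text
t: 46.1
ee_pos: [590.4, 91.0, 81.0]
orientation: [2.173, 0.107, -2.164]
ft_force: [0.1, -0.9, 2.6]
width: 56.9
```

Run:
```python
from h import *
go([589,91.2,82],-64); print(ctrl.get_obs()['moment'])
```

```text
t 46.1 p [590.4  91.   81. ] q6 [ 0.13  0.57  1.78 -0.    0.79  1.61] w 56.858210205286234 F [ 0.1 -0.9  2.6]
[[ 0.004  0.101 -0.995]
 [-0.002 -0.995 -0.101]
 [-1.     0.003 -0.004]]
shift [-1.  -0.3  1.4] |h| 1.4 yaw -84.2 rx -20.2
level rot deg [ 0.   -0.22 -0.15]
[-0.12745161  0.04793804  1.08799796]
```

>>> carry_out([
  [0,0,0,-6,0,0],
  [0,0,0,0,0,0],
  [0,0,0,0,0,0],
  [0,0,0,0,0,0],
], grip=0)

```text
t: 46.6
ee_pos: [590.5, 91.1, 81.2]
orientation: [2.117, 0.213, -2.109]
ft_force: [0.3, 0.1, 0.6]
width: 87.1
```

>>> carry_out([
  [-0.02,0,0,0,0,0],
  [-0.03,0,0,0,0,0],
  [-0.03,0,0,0,0,0],
  [-0.03,0,0,0,0,0],
  [-0.03,0,0,0,0,0],
  [-0.03,0,0,0,0,0],
  [-0.03,0,0,0,0,0],
  [0,0,0,0,0,0],
])

```text
t: 47.6
ee_pos: [590.0, 91.5, 297.7]
orientation: [2.128, 0.21, -2.103]
ft_force: [0.6, 0.9, -0.3]
width: 87.8
```

Run:
```python
from h import *
go([600,-290,250],-61)
```

```text
t 47.6 p [590.   91.5 297.7] q6 [ 0.14  0.3   1.63 -0.    1.2   1.51] w 87.81287276790883 F [ 0.6  0.9 -0.3]
[[ 0.012  0.199 -0.98 ]
 [-0.001 -0.98  -0.199]
 [-1.     0.003 -0.011]]
shift [ 48.2 375.7  66.5] |h| 381.6 yaw -78.6 rx -17.6
level rot deg [ 0.   -0.65 -0.19]
```

>>> carry_out([
  [0.006,0.047,0.0083,-2,-0.6,0],
  [0.006,0.047,0.0083,0,0,0],
  [0.006,0.047,0.0083,0,0,0],
  [0.006,0.047,0.0083,0,0,0],
  [0.006,0.047,0.0083,0,0,0],
  [0.006,0.047,0.0083,0,0,0],
  [0.006,0.047,0.0083,0,0,0],
  [0.006,0.04,0.0083,0,0,0],
])

```text
t: 48.6
ee_pos: [606.9, -290.0, 245.8]
orientation: [2.09, 0.252, -2.098]
ft_force: [0.4, -0.1, 0.3]
width: 87.9
```

>>> carry_out([
  [0,0,0,0,0,0],
  [0,0,0,0,0,0],
])

```text
t: 48.85
ee_pos: [605.1, -291.8, 243.5]
orientation: [2.09, 0.251, -2.105]
ft_force: [0.0, -0.2, -0.0]
width: 87.8
```

Run:
```python
from h import *
shot('wrist','w5'); lids('w5',0,800); x=fit('w5',[623,-304.7]); go([*x[:2],130],x[2]+90)
```

```text
[297.1 165.5] area 2053 model 2228 pos [ 623.  -304.4]
fit [ 622.9 -304.5  -61.7] cost 2.4 area 2151
t 48.9 p [ 605.2 -291.6  243.5] q6 [-0.47  0.47  1.5  -0.    1.18  0.87] w 88.05375942180524 F [-0.5 -0.1 -1.2]
[[-0.007  0.234 -0.972]
 [ 0.001 -0.972 -0.234]
 [-1.    -0.003  0.007]]
shift [113.4  17.  -15. ] |h| 22.7 yaw -76.5 rx 75.3
level rot deg [-0.    0.37  0.16]
```

>>> carry_out([
  [0.018,0.0085,-0.0075,0,0.4,0.2],
  [0.018,0.0085,-0.0075,0,0,0],
  [0.018,0,0,0,0,0],
  [0.018,0,0,0,0,0],
  [0.018,0,0,0,0,0],
  [0.018,0,0,0,0,0],
  [0,0,0,0,0,0],
])

```text
t: 49.78
ee_pos: [624.3, -301.5, 125.8]
orientation: [2.093, 0.254, -2.097]
ft_force: [0.3, -0.8, 0.0]
width: 87.7
```

>>> carry_out([
  [0,0,0,7.5,0,0],
  [0,0,0,7.5,0,0],
  [0,0,0,7.5,0,0],
  [0,0,0,7.5,0,0],
  [0,0,0,7.5,0,0],
  [0,0,0,7.5,0,0],
  [0,0,0,7.5,0,0],
  [0,0,0,7.5,0,0],
])

```text
t: 50.78
ee_pos: [627.8, -303.7, 131.9]
orientation: [-1.73, 0.772, 1.715]
ft_force: [0.1, 0.3, -0.2]
width: 87.7
```

>>> carry_out([
  [0,0,0,7.5,0,0],
  [0,0,0,6,0,0],
  [0,0,0,0,0,0],
])

```text
t: 51.15
ee_pos: [629.2, -304.6, 134.6]
orientation: [-1.568, 0.938, 1.545]
ft_force: [0.3, -0.2, -0.4]
width: 88.0
```

Run:
```python
from h import *
go([622.9,-304.5,4],28.3)
```

```text
t 51.15 p [ 629.2 -304.6  134.6] q6 [-0.47  0.62  1.52  0.    0.99  2.19] w 87.98598949964176 F [ 0.3 -0.2 -0.4]
[[ 0.011 -0.885 -0.466]
 [-0.005 -0.466  0.885]
 [-1.    -0.007 -0.01 ]]
shift [130.6   6.5   4.4] |h| 7.8 yaw -152.2 rx -0.5
level rot deg [ 0.   -0.57  0.42]
```

>>> carry_out([
  [0.01,0.0055,0.003,0,-0.5,0.4],
  [0.02,0,0,0,0,0],
  [0.02,0,0,0,0,0],
  [0.015,0,0,0,0,0],
  [0.01,0,0,0,0,0],
  [0,0,0,0,0,0],
])

```text
t: 51.9
ee_pos: [621.6, -304.2, 52.5]
orientation: [-1.558, 0.937, 1.562]
ft_force: [0.3, 0.3, 0.3]
width: 88.0
```

Run:
```python
from h import *
go([622.9,-304.5,4],28.3)
```

```text
t 51.9 p [ 621.6 -304.2   52.5] q6 [-0.47  0.72  1.55 -0.    0.87  2.18] w 88.02054761793353 F [0.3 0.3 0.3]
[[-0.002 -0.882 -0.47 ]
 [ 0.001 -0.47   0.882]
 [-1.     0.002  0.002]]
shift [48.5 -1.1 -1. ] |h| 1.5 yaw -151.9 rx -0.2
level rot deg [ 0.   0.1 -0.1]
```

>>> carry_out([
  [0.008,-0.001,-0.001,0,0,0],
  [0.008,0,0,0,0,0],
  [0.008,0,0,0,0,0],
  [0.008,0,0,0,0,0],
  [0.006,0,0,0,0,0],
  [0,0,0,0,0,0],
])

```text
t: 52.65
ee_pos: [624.0, -305.1, 13.2]
orientation: [-1.56, 0.937, 1.56]
ft_force: [0.2, -0.5, -0.8]
width: 87.8
```

Run:
```python
from h import *
go([622.9,-304.5,4],28.3)
```

```text
t 52.65 p [ 624.  -305.1   13.2] q6 [-0.47  0.78  1.55 -0.    0.81  2.18] w 87.82466181872931 F [ 0.2 -0.5 -0.8]
[[-0.    -0.882 -0.471]
 [-0.    -0.471  0.882]
 [-1.     0.    -0.   ]]
shift [9.2 0.7 1. ] |h| 1.2 yaw -151.9 rx -0.2
level rot deg [ 0.   -0.02 -0.02]
```

>>> carry_out([
  [0.005,0.0007,0.001,0,0,0],
  [0.0045,0,0,0,0,0],
  [0,0,0,0,0,0],
])

```text
t: 53.02
ee_pos: [623.0, -304.6, 3.4]
orientation: [-1.561, 0.937, 1.56]
ft_force: [0.2, 0.6, 0.4]
width: 87.8
```

>>> carry_out([
  [0,0,0,0,0,0],
  [0,0,0,0,0,0],
  [0,0,0,0,0,0],
  [0,0,0,0,0,0],
  [0,0,0,0,0,0],
  [0,0,0,0,0,0],
  [0,0,0,0,0,0],
], grip=1)

```text
t: 53.9
ee_pos: [623.3, -304.8, 3.8]
orientation: [-1.562, 0.936, 1.559]
ft_force: [-0.5, 0.3, 0.5]
width: 55.6
```

>>> carry_out([
  [0,0,0,0,0,0],
  [0,0,0,0,0,0],
  [0,0,0,0,0,0],
  [0,0,0,0,0,0],
], grip=0)

```text
t: 54.4
ee_pos: [623.4, -304.8, 4.0]
orientation: [-1.562, 0.936, 1.559]
ft_force: [-0.6, -0.2, 0.1]
width: 87.3
```

>>> carry_out([
  [0,0,0,-6,0,0],
  [0,0,0,-6,0,0],
  [0,0,0,-6,0,0],
  [0,0,0,-6,0,0],
  [0,0,0,-6,0,0],
  [0,0,0,-6,0,0],
  [0,0,0,-6,0,0],
  [0,0,0,-6,0,0],
])

```text
t: 55.4
ee_pos: [623.5, -304.9, 4.0]
orientation: [-2.109, 0.229, 2.106]
ft_force: [0.0, -0.3, 0.4]
width: 87.5
```

Run:
```python
from h import *
go([622.9,-304.5,4],-61.7)
```

```text
t 55.4 p [ 623.5 -304.9    4. ] q6 [-0.47  0.79  1.55 -0.    0.8   1.32] w 87.47087532352226 F [ 0.  -0.3  0.4]
[[ 0.001 -0.214 -0.977]
 [-0.001 -0.977  0.214]
 [-1.     0.001 -0.002]]
shift [ 0.  -0.2  0.6] |h| 0.7 yaw -102.4 rx -40.7
level rot deg [ 0.   -0.09 -0.05]
```

>>> carry_out([
  [0,0,0,-6,0,0],
  [0,0,0,-6,0,0],
  [0,0,0,-6,0,0],
  [0,0,0,-6,0,0],
  [0,0,0,-6,0,0],
  [0,0,0,-6,0,0],
  [0,0,0,-4,0,0],
  [0,0,0,0,0,0],
])

```text
t: 56.4
ee_pos: [623.5, -304.9, 4.1]
orientation: [1.938, 0.499, -1.936]
ft_force: [0.2, -0.0, 0.5]
width: 87.6
```

>>> carry_out([
  [0,0,0,0,0,0],
  [0,0,0,0,0,0],
  [0,0,0,0,0,0],
  [0,0,0,0,0,0],
  [0,0,0,0,0,0],
  [0,0,0,0,0,0],
  [0,0,0,0,0,0],
], grip=1)

```text
t: 57.28
ee_pos: [623.6, -304.9, 4.1]
orientation: [1.94, 0.496, -1.938]
ft_force: [-0.2, -0.2, -0.2]
width: 56.0
```

>>> carry_out([
  [-0.02,0,0,0,0,0],
  [-0.03,0,0,0,0,0],
  [-0.03,0,0,0,0,0],
  [-0.03,0,0,0,0,0],
  [-0.03,0,0,0,0,0],
  [-0.03,0,0,0,0,0],
  [-0.02,0,0,0,0,0],
  [0,0,0,0,0,0],
])

```text
t: 58.28
ee_pos: [624.0, -305.0, 210.2]
orientation: [1.944, 0.491, -1.931]
ft_force: [-0.3, 0.6, -1.3]
width: 56.1
```

Run:
```python
from h import *
go([479.9,106.6,200],-62)
```

```text
t 58.27 p [ 624.  -305.   210.2] q6 [-0.47  0.53  1.48 -0.    1.12  0.6 ] w 56.134336748998315 F [-0.3  0.6 -1.3]
[[ 0.008  0.482 -0.876]
 [-0.004 -0.876 -0.482]
 [-1.     0.008 -0.005]]
shift [   7.3 -430.2  -72. ] |h| 436.2 yaw -61.2 rx 0.8
level rot deg [ 0.   -0.27 -0.44]
```

>>> carry_out([
  [0,-0.047,-0.008,0.5,0,0],
  [0,-0.047,-0.008,0,0,0],
  [0,-0.047,-0.008,0,0,0],
  [0,-0.047,-0.008,0,0,0],
  [0,-0.047,-0.008,0,0,0],
  [0,-0.047,-0.008,0,0,0],
  [0,-0.047,-0.008,0,0,0],
  [0,-0.04,-0.007,0,0,0],
])

```text
t: 59.28
ee_pos: [497.7, 57.8, 204.6]
orientation: [1.95, 0.48, -1.944]
ft_force: [-0.3, 0.4, -1.7]
width: 55.9
```

>>> carry_out([
  [0,-0.03,-0.005,0,0,0],
  [0,-0.01,0,0,0,0],
  [0,0,0,0,0,0],
])

```text
t: 59.65
ee_pos: [480.5, 98.2, 203.4]
orientation: [1.945, 0.483, -1.943]
ft_force: [-0.1, -0.5, -1.2]
width: 55.4
```

Run:
```python
from h import *
go([479.9,106.6,130],-62)
```

```text
t 59.65 p [480.5  98.2 203.4] q6 [ 0.18  0.25  1.94 -0.01  0.95  1.26] w 55.44724652911056 F [-0.1 -0.5 -1.2]
[[ 0.002  0.473 -0.881]
 [-0.005 -0.881 -0.473]
 [-1.     0.005  0.001]]
shift [73.3 -8.1 -3.5] |h| 8.8 yaw -61.8 rx 0.2
level rot deg [ 0.    0.04 -0.29]
```

>>> carry_out([
  [0.0,-0.008,-0.0035,0,0,-0.3],
  [0.02,0,0,0,0,0],
  [0.02,0,0,0,0,0],
  [0.02,0,0,0,0,0],
  [0.01,0,0,0,0,0],
  [0,0,0,0,0,0],
])

```text
t: 60.4
ee_pos: [483.0, 104.3, 131.8]
orientation: [1.952, 0.484, -1.949]
ft_force: [-0.2, -0.3, -0.8]
width: 55.6
```

Run:
```python
from h import *
go([479.9,106.6,106],-62)
```

```text
t 60.4 p [483.  104.3 131.8] q6 [0.19 0.37 1.98 0.   0.79 1.27] w 55.60691363853525 F [-0.2 -0.3 -0.8]
[[ 0.002  0.467 -0.884]
 [ 0.001 -0.884 -0.467]
 [-1.    -0.    -0.002]]
shift [25.8 -3.5  1.7] |h| 3.9 yaw -62.2 rx -0.2
level rot deg [ 0.  -0.1  0. ]
```

>>> carry_out([
  [0.004,-0.0035,0.0017,0,0,0],
  [0.006,0,0,0,0,0],
  [0.006,0,0,0,0,0],
  [0.006,0,0,0,0,0],
  [0,0,0,0,0,0],
])

```text
t: 61.02
ee_pos: [481.0, 106.9, 109.9]
orientation: [1.955, 0.483, -1.946]
ft_force: [-0.1, 0.0, 0.1]
width: 56.1
```

Run:
```python
from h import *
go([479.9,106.6,96],-62)
```

```text
t 61.02 p [481.  106.9 109.9] q6 [0.19 0.4  2.   0.   0.73 1.28] w 56.0567044077497 F [-0.1  0.   0.1]
[[ 0.004  0.466 -0.885]
 [ 0.002 -0.885 -0.466]
 [-1.     0.001 -0.005]]
shift [13.9 -0.2  1.1] |h| 1.2 yaw -62.2 rx -0.2
level rot deg [ 0.   -0.26 -0.04]
```

>>> carry_out([
  [0.002,-0.0002,0.0011,0,-0.25,0],
  [0.002,0,0,0,0,0],
  [0.002,0,0,0,0,0],
  [0.002,0,0,0,0,0],
  [0.002,0,0,0,0,0],
  [0.002,0,0,0,0,0],
])

```text
t: 61.78
ee_pos: [480.2, 106.6, 97.4]
orientation: [1.951, 0.482, -1.949]
ft_force: [0.6, -0.3, -0.4]
width: 56.1
```

>>> carry_out([
  [0.001,0,0,0,0,0],
  [0.001,0,0,0,0,0],
])

```text
t: 62.02
ee_pos: [480.2, 106.6, 95.2]
orientation: [1.951, 0.482, -1.949]
ft_force: [0.5, -0.1, 0.0]
width: 55.7
```

>>> carry_out([
  [0.001,0,0,0,0,0],
])

```text
t: 62.15
ee_pos: [480.2, 106.6, 94.2]
orientation: [1.951, 0.482, -1.949]
ft_force: [0.6, 1.2, -0.3]
width: 56.1
```

Run:
```python
from h import *
go([479.9,106.6,96],-62); print(ctrl.get_obs()['moment'])
```

```text
t 62.15 p [480.2 106.6  94.2] q6 [ 0.19  0.43  2.   -0.    0.7   1.28] w 56.145469327939885 F [ 0.6  1.2 -0.3]
[[ 0.001  0.466 -0.885]
 [-0.001 -0.885 -0.466]
 [-1.     0.001 -0.001]]
shift [-1.8 -0.2  0.3] |h| 0.3 yaw -62.2 rx -0.2
level rot deg [ 0.   -0.04 -0.05]
[-0.02415097 -0.03025413 -0.04094364]
```

>>> carry_out([
  [0.001,0,0,0,0,0],
])

```text
t: 62.28
ee_pos: [480.2, 106.6, 93.1]
orientation: [1.951, 0.482, -1.949]
ft_force: [-0.4, 1.1, -1.3]
width: 55.7
```

>>> carry_out([
  [0.001,0,0,0,0,0],
])

```text
t: 62.4
ee_pos: [480.2, 106.6, 92.1]
orientation: [1.951, 0.482, -1.949]
ft_force: [0.0, -0.6, -0.7]
width: 55.6
```

>>> carry_out([
  [0.001,0,0,0,0,0],
])

```text
t: 62.52
ee_pos: [480.1, 106.5, 91.0]
orientation: [1.951, 0.482, -1.949]
ft_force: [-0.3, -0.2, -0.3]
width: 55.9
```

>>> carry_out([
  [0.001,0,0,0,0,0],
])

```text
t: 62.65
ee_pos: [480.1, 106.6, 89.9]
orientation: [1.951, 0.482, -1.949]
ft_force: [-0.2, 0.2, -0.5]
width: 55.3
```

>>> carry_out([
  [0.001,0,0,0,0,0],
])

```text
t: 62.78
ee_pos: [480.1, 106.5, 88.8]
orientation: [1.951, 0.482, -1.95]
ft_force: [-0.3, 0.2, 0.7]
width: 55.7
```

Run:
```python
from h import *
go([479.9,106.6,96],-62); print(ctrl.get_obs()['moment'])
```

```text
t 62.77 p [480.1 106.5  88.8] q6 [ 0.19  0.44  2.01 -0.    0.69  1.28] w 55.732004949135096 F [-0.3  0.2  0.7]
[[ 0.001  0.466 -0.885]
 [-0.001 -0.885 -0.466]
 [-1.     0.001 -0.   ]]
shift [-7.2 -0.1  0.1] |h| 0.2 yaw -62.2 rx -0.2
level rot deg [ 0.   -0.02 -0.05]
[-0.05828871 -0.01933945 -0.01652048]
```

Below the rest range again, so it has found the gap. I'll descend to the expected floor at TCP about 86.1.

>>> carry_out([
  [0.001,0,0,0,0,0],
  [0.001,0,0,0,0,0],
])

```text
t: 63.02
ee_pos: [480.2, 106.6, 86.7]
orientation: [1.951, 0.482, -1.949]
ft_force: [-0.3, -0.0, -0.2]
width: 55.8
```

>>> carry_out([
  [0.001,0,0,0,0,0],
])

```text
t: 63.15
ee_pos: [480.3, 106.6, 85.8]
orientation: [1.951, 0.482, -1.949]
ft_force: [-3.0, 0.1, 11.4]
width: 55.7
```

>>> carry_out([
  [0.0003,0,0,-4,0,0],
  [0,0,0,-4,0,0],
  [0,0,0,-4,0,0],
])

```text
t: 63.52
ee_pos: [480.3, 106.7, 86.0]
orientation: [1.816, 0.662, -1.814]
ft_force: [0.1, -0.3, -0.4]
width: 55.8
```

Run:
```python
from h import *
go([479.9,106.6,86],-62); print(ctrl.get_obs()['moment'])
```

```text
t 63.52 p [480.3 106.7  86. ] q6 [ 0.19  0.45  2.01 -0.    0.69  1.07] w 55.76285416779253 F [ 0.1 -0.3 -0.4]
[[ 0.001  0.645 -0.764]
 [-0.    -0.764 -0.645]
 [-1.     0.001 -0.001]]
shift [ 0.  -0.2  0.4] |h| 0.4 yaw -49.9 rx 12.1
level rot deg [ 0.   -0.04 -0.06]
[-0.07983587  0.03319389  0.00026363]
```

>>> carry_out([
  [0.0005,0,0.0003,6,0,0],
  [0.0005,0,0.0001,6,0,0],
  [0.0005,0,0.0001,6,0,0],
  [0.0005,0,0.0001,6,0,0],
  [0.0005,0,0.0001,6,0,0],
  [0.0005,0,0.0001,6,0,0],
  [0.0005,0,0.0001,6,0,0],
])

```text
t: 64.4
ee_pos: [480.6, 105.4, 85.3]
orientation: [-2.199, 0.06, 2.192]
ft_force: [0.2, 0.5, -1.7]
width: 55.9
```

Run:
```python
from h import *
go([480.1,106.6,86],-62); print(ctrl.get_obs()['moment'])
```

```text
t 64.4 p [480.6 105.4  85.3] q6 [ 0.19  0.45  2.01 -0.    0.68  1.82] w 55.907055767386446 F [ 0.2  0.5 -1.7]
[[ 0.003 -0.053 -0.999]
 [-0.002 -0.999  0.053]
 [-1.     0.002 -0.003]]
shift [-0.7 -1.2  0.5] |h| 1.3 yaw -93.0 rx -31.0
level rot deg [ 0.  -0.2 -0.1]
[-0.03341319  0.16931942 -0.00236181]
```

>>> carry_out([
  [0.0005,-0.0007,0.0004,6,0,0],
  [0.0006,-0.0001,0.0001,6,0,0],
  [0.0006,-0.0001,0.0001,6,0,0],
  [0.0006,-0.0001,0.0001,6,0,0],
  [0.0006,-0.0001,0.0001,6,0,0],
  [0.0006,-0.0001,0.0001,4,0,0],
])

```text
t: 65.15
ee_pos: [480.5, 106.6, 82.1]
orientation: [-1.842, 0.636, 1.833]
ft_force: [-2.6, -2.2, 9.6]
width: 56.0
```

Run:
```python
from h import *
go([480.1,106.6,86],-62); print(ctrl.get_obs()['moment'])
```

```text
t 65.15 p [480.5 106.6  82.1] q6 [ 0.2   0.46  2.01 -0.    0.67  2.44] w 55.97332932194877 F [-2.6 -2.2  9.6]
[[ 0.004 -0.618 -0.786]
 [-0.002 -0.786  0.618]
 [-1.    -0.001 -0.005]]
shift [-3.9  0.2  0.3] |h| 0.3 yaw -128.2 rx -66.2
level rot deg [ 0.   -0.28  0.06]
[-0.53059726  0.40025303  0.07974698]
```

Now I'll re-grip 60° back and finish to the stop.

>>> carry_out([
  [0,0,0,0,0,0],
  [0,0,0,0,0,0],
  [0,0,0,0,0,0],
], grip=0)

```text
t: 65.53
ee_pos: [480.7, 106.7, 82.1]
orientation: [-1.844, 0.634, 1.833]
ft_force: [-0.3, -0.2, -0.1]
width: 82.5
```

>>> carry_out([
  [0,0,0.0003,-8,-0.2,0],
  [0,0,0,-8,0,0],
  [0,0,0,-8,0,0],
  [0,0,0,-8,0,0],
  [0,0,0,-8,0,0],
  [0,0,0,-8,0,0],
  [0,0,0,-8,0,0],
  [0,0,0,-4,0,0],
])

```text
t: 66.53
ee_pos: [480.7, 107.1, 81.9]
orientation: [1.99, 0.426, -1.986]
ft_force: [-0.3, 0.4, -0.2]
width: 87.4
```

>>> carry_out([
  [0,0,0,0,0,0],
  [0,0,0,0,0,0],
  [0,0,0,0,0,0],
  [0,0,0,0,0,0],
  [0,0,0,0,0,0],
  [0,0,0,0,0,0],
  [0,0,0,0,0,0],
], grip=1)

```text
t: 67.4
ee_pos: [480.7, 107.2, 81.9]
orientation: [1.992, 0.424, -1.987]
ft_force: [0.2, 0.3, -0.0]
width: 55.8
```

>>> carry_out([
  [0.0005,0,0,5,0,0],
  [0.0005,0,0,5,0,0],
])

```text
t: 67.65
ee_pos: [480.7, 107.0, 81.7]
orientation: [2.096, 0.253, -2.091]
ft_force: [-2.6, -3.5, 9.3]
width: 56.2
```

Run:
```python
from h import *
go([480.1,106.6,86],-62); print(ctrl.get_obs()['moment'])
```

```text
t 67.65 p [480.7 107.   81.7] q6 [ 0.2   0.46  2.01 -0.    0.68  1.53] w 56.20838424423004 F [-2.6 -3.5  9.3]
[[ 0.002  0.239 -0.971]
 [-0.    -0.971 -0.239]
 [-1.     0.001 -0.002]]
shift [-4.3  0.2  0.6] |h| 0.7 yaw -76.2 rx -14.2
level rot deg [ 0.   -0.12 -0.03]
[-0.51487045  0.46657737  0.12458054]
```

>>> carry_out([
  [0.0005,0,0,5,0,0],
  [0.0005,0,0,5,0,0],
])

```text
t: 67.9
ee_pos: [480.9, 106.1, 81.7]
orientation: [2.19, 0.069, -2.184]
ft_force: [-1.3, 1.4, 3.2]
width: 55.8
```

Run:
```python
from h import *
go([480.1,106.6,86],-62); print(ctrl.get_obs()['moment'])
```

```text
t 67.9 p [480.9 106.1  81.7] q6 [ 0.19  0.46  2.01 -0.    0.67  1.7 ] w 55.826099908705615 F [-1.3  1.4  3.2]
[[ 0.003  0.065 -0.998]
 [-0.002 -0.998 -0.065]
 [-1.     0.002 -0.003]]
shift [-4.3 -0.5  0.7] |h| 0.9 yaw -86.3 rx -24.3
level rot deg [ 0.   -0.15 -0.13]
[0.22560837 0.20193256 1.2373192 ]
```

>>> carry_out([
  [0.0005,0,0,4,0,0],
])

```text
t: 68.03
ee_pos: [481.5, 106.0, 81.7]
orientation: [-2.226, 0.008, 2.216]
ft_force: [-0.6, -1.2, 5.1]
width: 56.3
```

Run:
```python
from h import *
o,_=st(); print(o['moment'])
```

```text
t 68.03 p [481.5 106.   81.7] q6 [ 0.19  0.46  2.01 -0.01  0.67  1.77] w 56.32814359374245 F [-0.6 -1.2  5.1]
[[ 0.004 -0.004 -1.   ]
 [-0.003 -1.     0.004]
 [-1.     0.003 -0.004]]
[-0.11982219 -0.04095892  1.34672628]
```

>>> carry_out([
  [0,0,0,-5,0,0],
  [0,0,0,0,0,0],
  [0,0,0,0,0,0],
  [0,0,0,0,0,0],
], grip=0)

```text
t: 68.53
ee_pos: [481.7, 106.0, 81.9]
orientation: [2.183, 0.086, -2.173]
ft_force: [0.1, -0.2, -0.4]
width: 87.3
```

>>> carry_out([
  [-0.02,0,0,0,0,0],
  [-0.03,0,0,0,0,0],
  [-0.03,0,0,0,0,0],
  [-0.03,0,0,0,0,0],
  [-0.03,0,0,0,0,0],
  [-0.03,0,0,0,0,0],
  [-0.03,0,0,0,0,0],
  [0,0,0,0,0,0],
])

```text
t: 69.53
ee_pos: [479.7, 106.4, 287.1]
orientation: [2.183, 0.079, -2.179]
ft_force: [-0.0, -0.4, 0.1]
width: 87.7
```

Run:
```python
from h import *
go([540,240,330],-82)
```

```text
t 69.53 p [479.7 106.4 287.1] q6 [ 0.2   0.15  1.85 -0.    1.14  1.69] w 87.68987147318802 F [-0.  -0.4  0.1]
[[ 0.002  0.075 -0.997]
 [-0.003 -0.997 -0.075]
 [-1.     0.003 -0.002]]
shift [ -43.2 -128.6  -70.3] |h| 146.5 yaw -85.7 rx -3.7
level rot deg [ 0.   -0.1  -0.19]
```

Next I'll take a vantage over the maker, to check the lids and measure the dial.

>>> carry_out([
  [-0.014,-0.033,-0.018,0,0,0],
  [-0.014,-0.033,-0.018,0,0,0],
  [-0.014,-0.033,-0.018,0,0,0],
  [0,-0.029,-0.016,0,0,0],
  [0,0,0,0,0,0],
  [0,0,0,0,0,0],
])

```text
t: 70.28
ee_pos: [538.0, 241.2, 320.8]
orientation: [2.171, 0.07, -2.191]
ft_force: [0.1, -0.3, 0.8]
width: 87.6
```

Run:
```python
from h import *
st(); shot('wrist','w6'); shot('scene','s1')
for p in [(603.8,200.1),(588.3,91.2),(479.4,106.6)]: fit('w6',p,78)
```

```text
t 70.28 p [538.  241.2 320.8] q6 [ 0.4   0.28  1.6  -0.    1.27  1.9 ] w 87.62434395949504 F [ 0.1 -0.3  0.8]
[[-0.009  0.072 -0.997]
 [-0.008 -0.997 -0.072]
 [-1.     0.007  0.009]]
fit [603.6 199.9 -57.2] cost 2.5 area 2339
fit [588.3  90.9 -71.6] cost 3.4 area 2527
fit [479.7 105.8 -51. ] cost 30.0 area 1869
```

View pics/w6.png

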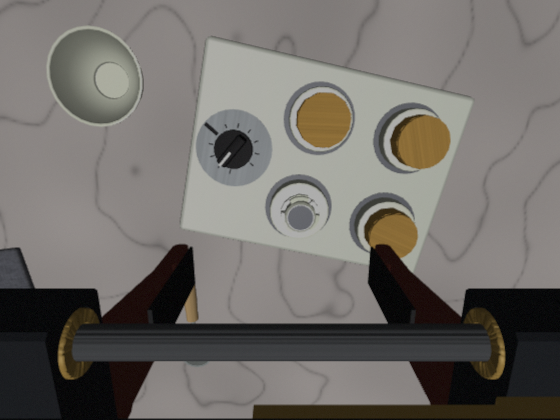

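Run:
```python
from h import *
c=proj('w6',[[562.2,298.9,76]])[0]; print(c); x,y=map(int,c); crop('w6',max(0,x-70),max(0,y-55),x+70,y+55,5,'w6a'); print(max(0,x-70),max(0,y-55))
```

```text
[231.31437954 150.36100032]
161 95
```

View pics/w6a.png

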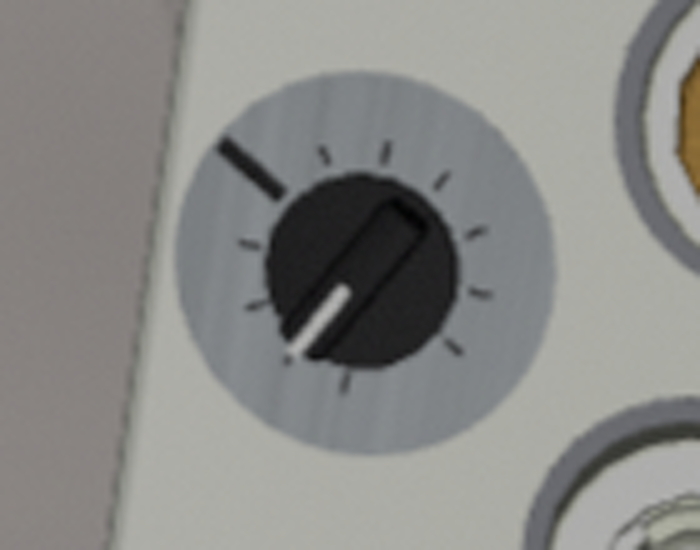

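```bash
cat >> h.py <<'E'
def dialang(f,ox,oy,k,c,line,mark,zl=85,zm=56):
    A=lambda u,v,z:ray(f,ox+(u+.5)/k-.5,oy+(v+.5)/k-.5,z)[:2]
    a,b=[A(*q,zl) for q in line]; d=np.degrees(np.arctan2(*(b-a)[::-1])); c=np.array(c)
    n=[-np.sin(np.radians(d)),np.cos(np.radians(d))]; print('pointer dir',d,'off-axis',(c-a)@n)
    ms=[A(*q,zm) for q in mark]; print('mark ends r',[np.linalg.norm(m-c) for m in ms],'dirs',[np.degrees(np.arctan2(*(m-c)[::-1])) for m in ms],'line dir',np.degrees(np.arctan2(*(ms[1]-ms[0])[::-1])))
E
python3 - <<'E'
from h import *
dialang('w6',161,95,5,[562.24,298.9],[(348,290),(290,355)],[(281,194),(223,143)])
# bar sides: two long edges
dialang('w6',161,95,5,[562.24,298.9],[(408,212),(308,340)],[(281,194),(223,143)])
print('centre of scale disc',ray('w6',161+366/5-.4,95+262/5-.4,56), 'skirt',ray('w6',161+362/5-.4,95+270/5-.4,65))
go([562.2,298.9,130],-38+90)
E
```

```text
pointer dir 140.89282094153359 off-axis -0.8905201303008798
mark ends r [np.float64(25.940827820197196), np.float64(43.495634149069524)] dirs [np.float64(51.354842473954655), np.float64(51.60044324214035)] line dir 51.96335787164144
pointer dir 144.4902846828859 off-axis -0.6523809997762218
mark ends r [np.float64(25.940827820197196), np.float64(43.495634149069524)] dirs [np.float64(51.354842473954655), np.float64(51.60044324214035)] line dir 51.96335787164144
centre of scale disc [563.86476201 298.53234758  56.        ] skirt [562.99337915 298.35252005  65.        ]
t 70.38 p [538.  240.9 321.2] q6 [ 0.4   0.28  1.6  -0.    1.27  1.9 ] w 87.78098760002965 F [ 0.5  0.4 -0.2]
[[-0.009  0.071 -0.997]
 [-0.007 -0.997 -0.071]
 [-1.     0.007  0.009]]
shift [190.6 -57.5 -30. ] |h| 64.8 yaw -85.9 rx 42.1
level rot deg [ 0.    0.52 -0.39]
```

>>> carry_out([
  [0.02,-0.02,-0.01,0,0.5,-0.4],
  [0.02,-0.02,-0.01,0,0,0],
  [0.02,-0.015,-0.01,0,0,0],
  [0.02,0,0,0,0,0],
  [0.02,0,0,0,0,0],
  [0.02,0,0,0,0,0],
  [0.02,0,0,0,0,0],
  [0,0,0,0,0,0],
])

```text
t: 71.38
ee_pos: [563.8, 291.4, 177.8]
orientation: [2.19, 0.068, -2.189]
ft_force: [0.2, -0.5, 0.6]
width: 87.8
```

>>> carry_out([
  [0,0,0,-7,0,0],
  [0,0,0,-7,0,0],
  [0,0,0,-7,0,0],
  [0,0,0,-7,0,0],
  [0,0,0,-7,0,0],
  [0,0,0,-7,0,0],
  [0,0,0,-7,0,0],
  [0,0,0,-7,0,0],
])

```text
t: 72.38
ee_pos: [567.2, 288.4, 187.8]
orientation: [1.58, 0.924, -1.56]
ft_force: [0.3, -0.0, 0.1]
width: 88.1
```

>>> carry_out([
  [0,0,0,-7,0,0],
  [0,0,0,-7,0,0],
  [0,0,0,-7,0,0],
  [0,0,0,-7,0,0],
  [0,0,0,-7,0,0],
  [0,0,0,-7,0,0],
  [0,0,0,-7,0,0],
  [0,0,0,-7,0,0],
])

```text
t: 73.38
ee_pos: [570.9, 285.6, 199.1]
orientation: [0.847, 1.391, -0.816]
ft_force: [0.6, -0.4, 0.5]
width: 87.9
```

>>> carry_out([
  [0,0,0,-7,0,0],
  [0,0,0,-7,0,0],
  [0,0,0,-4,0,0],
  [0,0,0,0,0,0],
])

```text
t: 73.88
ee_pos: [572.6, 284.3, 204.6]
orientation: [0.599, 1.468, -0.566]
ft_force: [-1.2, 0.5, 0.5]
width: 88.1
```

Run:
```python
from h import *
go([562.7,298.8,110],52)
```

```text
t 73.88 p [572.6 284.3 204.6] q6 [ 0.44  0.45  1.63 -0.    1.03 -0.38] w 88.05236258702466 F [-1.2  0.5  0.5]
[[ 0.028  0.68   0.733]
 [ 0.011  0.733 -0.68 ]
 [-1.     0.027  0.013]]
shift [ 94.5   1.3 -18.4] |h| 18.4 yaw 47.2 rx -4.8
level rot deg [ 0.    0.73 -1.56]
```

>>> carry_out([
  [0.0,0.001,-0.018,-4.8,0.7,-1.5],
  [0.02,0,0,0,0,0],
  [0.02,0,0,0,0,0],
  [0.02,0,0,0,0,0],
  [0.015,0,0,0,0,0],
  [0,0,0,0,0,0],
  [0,0,0,0,0,0],
])

```text
t: 74.75
ee_pos: [561.3, 294.5, 125.7]
orientation: [0.531, 1.501, -0.529]
ft_force: [-0.2, 0.1, 0.2]
width: 88.0
```

Run:
```python
from h import *
go([562.7,298.8,69],52)
```

```text
t 74.75 p [561.3 294.5 125.7] q6 [ 0.47  0.55  1.67 -0.    0.91 -0.43] w 88.00584831210787 F [-0.2  0.1  0.2]
[[ 0.004  0.627  0.779]
 [-0.     0.779 -0.627]
 [-1.     0.002  0.004]]
shift [56.7  4.1 -1.8] |h| 4.4 yaw 51.2 rx -0.8
level rot deg [ 0.    0.21 -0.13]
```

>>> carry_out([
  [0.01,0.0041,-0.0018,-0.8,0.2,0],
  [0.01,0,0,0,0,0],
  [0.01,0,0,0,0,0],
  [0.008,0,0,0,0,0],
  [0.005,0,0,0,0,0],
  [0,0,0,0,0,0],
])

```text
t: 75.5
ee_pos: [563.4, 299.6, 80.6]
orientation: [0.521, 1.506, -0.516]
ft_force: [-0.0, 0.2, 0.1]
width: 88.0
```

Run:
```python
from h import *
go([562.7,298.8,69],52)
```

```text
t 75.5 p [563.4 299.6  80.6] q6 [ 0.47  0.62  1.68  0.    0.84 -0.44] w 87.99899638277375 F [-0.   0.2  0.1]
[[ 0.003  0.615  0.788]
 [ 0.003  0.788 -0.615]
 [-1.     0.004  0.001]]
shift [11.6 -1.1 -0. ] |h| 1.1 yaw 52.0 rx 0.0
level rot deg [ 0.    0.05 -0.23]
```

>>> carry_out([
  [0.004,-0.001,0,0,0,-0.2],
  [0.004,0,0,0,0,0],
  [0.003,0,0,0,0,0],
  [0,0,0,0,0,0],
])

```text
t: 76.0
ee_pos: [563.1, 299.0, 69.5]
orientation: [0.519, 1.506, -0.518]
ft_force: [-0.8, -0.1, -0.5]
width: 87.6
```

>>> carry_out([
  [0,0,0,0,0,0],
  [0,0,0,0,0,0],
  [0,0,0,0,0,0],
  [0,0,0,0,0,0],
  [0,0,0,0,0,0],
  [0,0,0,0,0,0],
  [0,0,0,0,0,0],
  [0,0,0,0,0,0],
], grip=1)

```text
t: 77.0
ee_pos: [562.3, 298.1, 69.8]
orientation: [0.517, 1.508, -0.52]
ft_force: [-0.6, -4.3, 9.9]
width: 11.9
```

>>> carry_out([
  [0,0,0,0,0,0],
  [0,0,0,0,0,0],
  [0,0,0,0,0,0],
  [0,0,0,0,0,0],
])

```text
t: 77.5
ee_pos: [562.3, 298.0, 69.8]
orientation: [0.517, 1.507, -0.52]
ft_force: [-0.3, -1.1, 0.3]
width: 11.7
```

Run:
```python
from h import *
go([562.7,298.8,69],-38.1); print(ctrl.get_obs()['moment'])
```

```text
t 77.5 p [562.3 298.   69.8] q6 [ 0.47  0.63  1.68 -0.    0.82 -0.44] w 11.7426708549187 F [-0.3 -1.1  0.3]
[[-0.     0.615  0.789]
 [-0.002  0.789 -0.615]
 [-1.    -0.001  0.001]]
shift [ 0.8  0.9 -0.2] |h| 0.9 yaw 52.1 rx -89.8
level rot deg [-0.    0.05  0.08]
[-0.16857604 -0.0089134   0.02719339]
```

>>> carry_out([
  [0,0,0,6,0,0],
  [0,0,0,6,0,0],
  [0,0,0,6,0,0],
  [0,0,0,6,0,0],
  [0,0,0,6,0,0],
  [0,0,0,6,0,0],
  [0,0,0,6,0,0],
])

```text
t: 78.38
ee_pos: [562.0, 297.8, 69.8]
orientation: [1.094, 1.277, -1.098]
ft_force: [-0.2, -0.9, 1.4]
width: 11.6
```

Run:
```python
from h import *
go([562.3,298.2,69.8],-38.1); print(ctrl.get_obs()['moment'])
```

```text
t 78.38 p [562.  297.8  69.8] q6 [ 0.47  0.63  1.68 -0.    0.82  0.32] w 11.614780618559681 F [-0.2 -0.9  1.4]
[[-0.001  0.988  0.152]
 [-0.002  0.152 -0.988]
 [-1.    -0.001  0.002]]
shift [ 0.   0.4 -0.4] |h| 0.6 yaw 8.7 rx 46.8
level rot deg [-0.    0.12  0.07]
[-0.17364017  0.02511504  0.05667148]
```

>>> carry_out([
  [0,0.0002,-0.0003,6,0,0],
  [0,0,0,6,0,0],
  [0,0,0,6,0,0],
  [0,0,0,6,0,0],
  [0,0,0,6,0,0],
  [0,0,0,6,0,0],
  [0,0,0,6,0,0],
  [0,0,0,0,0,0],
])

```text
t: 79.38
ee_pos: [561.5, 297.9, 69.8]
orientation: [1.635, 0.858, -1.642]
ft_force: [-0.5, -1.1, 0.6]
width: 11.4
```

Run:
```python
from h import *
go([562.3,298.2,69.8],-38.1); print(ctrl.get_obs()['moment'])
```

```text
t 79.38 p [561.5 297.9  69.8] q6 [ 0.47  0.63  1.68 -0.    0.83  1.08] w 11.445438063336166 F [-0.5 -1.1  0.6]
[[-0.002  0.823 -0.568]
 [-0.003 -0.568 -0.823]
 [-1.    -0.     0.004]]
shift [-0.   0.5 -0.7] |h| 0.9 yaw -34.6 rx 3.5
level rot deg [-0.    0.21  0.  ]
[-0.11731672  0.02148071 -0.03513054]
```

>>> carry_out([
  [0,0.0003,-0.0003,3.5,0,0],
  [0,0,0,0,0,0],
  [0,0,0,0,0,0],
])

```text
t: 79.75
ee_pos: [561.5, 297.9, 69.8]
orientation: [1.672, 0.819, -1.68]
ft_force: [-0.8, -0.4, 0.1]
width: 11.9
```

Run:
```python
from h import *
go([562.3,298.2,69.8],-38.1); print(ctrl.get_obs()['moment'])
```

```text
t 79.75 p [561.5 297.9  69.8] q6 [ 0.47  0.63  1.68 -0.    0.83  1.13] w 11.88055012468607 F [-0.8 -0.4  0.1]
[[-0.003  0.79  -0.613]
 [-0.003 -0.613 -0.79 ]
 [-1.    -0.     0.004]]
shift [-0.   0.4 -0.8] |h| 0.9 yaw -37.8 rx 0.3
level rot deg [-0.    0.25  0.02]
[-0.15878451  0.09335146 -0.05281445]
```

Within 0.3°. I'll open, rise and check with a picture.

>>> carry_out([
  [0,0,0,0.3,0,0],
  [0,0,0,0,0,0],
])

```text
t: 80.0
ee_pos: [561.5, 297.9, 69.8]
orientation: [1.675, 0.817, -1.682]
ft_force: [-1.1, -0.6, 1.1]
width: 12.1
```

>>> carry_out([
  [0,0,0,0,0,0],
  [0,0,0,0,0,0],
  [0,0,0,0,0,0],
  [0,0,0,0,0,0],
  [0,0,0,0,0,0],
], grip=0)

```text
t: 80.62
ee_pos: [562.1, 298.3, 69.8]
orientation: [1.675, 0.817, -1.681]
ft_force: [-0.3, 0.5, 0.1]
width: 58.2
```

>>> carry_out([
  [-0.02,0,0,0,0,0],
  [-0.03,0,0,0,0,0],
  [-0.03,0,0,0,0,0],
  [-0.03,0,0,0,0,0],
  [-0.03,0,0,0,0,0],
  [-0.03,0,0,0,0,0],
  [-0.03,0,0,0,0,0],
  [0,0,0,0,0,0],
])

```text
t: 81.62
ee_pos: [563.2, 299.2, 286.9]
orientation: [1.684, 0.817, -1.673]
ft_force: [0.5, -0.5, -0.3]
width: 87.9
```

Run:
```python
from h import *
st(); shot('wrist','w7'); c=proj('w7',[[562.3,298.6,76]])[0]; print(c); x,y=map(int,c); crop('w7',max(0,x-70),max(0,y-55),x+70,y+55,5,'w7a'); print(max(0,x-70),max(0,y-55))
```

```text
t 81.62 p [563.2 299.2 286.9] q6 [ 0.47  0.38  1.55 -0.    1.21  1.13] w 87.92127181453647 F [ 0.5 -0.5 -0.3]
[[ 0.006  0.788 -0.616]
 [ 0.001 -0.616 -0.788]
 [-1.     0.004 -0.005]]
[280.28307613 184.30976606]
210 129
```

View pics/w7a.png

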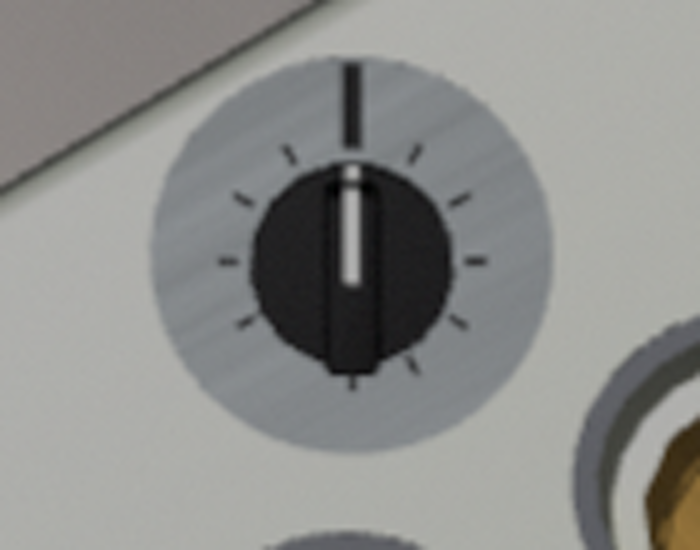

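The pointer line stands exactly on the long mark. One last numeric check for stray brass lids, then I'll hand in.

Run:
```python
from h import *
shot('top','t9'); shot('scene','s9')
for f in ('t9','s9'): print(f); lids(f,78 if f=='t9' else 78,60)
```

```text
t9
[214.3 180.2] area 177 model 245 pos [604.5 202.1]
[246.7 184.1] area 171 model 239 pos [589.1  92.6]
[242.6 216.5] area 167 model 236 pos [479.3 107.7]
s9
[309.  189.7] area 167 model 333 pos [470.8 113.6]
[364.3 196.3] area 173 model 344 pos [597.6 209. ]
[334.1 211.1] area 197 model 371 pos [581.7  98.4]
```

View pics/s9.png

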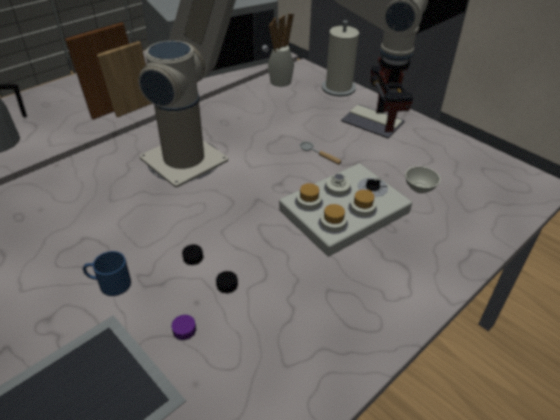

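All three lids are level on jars, no brass lid is left on the counter, and the decoys, mug, bowl and spoon look undisturbed.

```bash
python3 -c "
from workcell import ctrl; print(ctrl.close_job())"
```

```text
the job is handed in; nothing more can be done
None
```

All three brass lids present are screwed onto jars, one jar stays open, and the timer dial is on the long mark. The job is handed in, about 82 s on the robot's clock; no verdict was given.

- **Lids:** Each one was set on level and felt in the dropped place, about 18 mm below the rim. I then screwed each one forward to a firm stop of about 1.1 to 1.3 N m, at close to 22 mm below the rim. Two lids met the thread gap as they were lowered, so I turned those back only about 12°. One lid was knocked about 36 mm aside during the run, so I measured it again before picking it up.
- **Dial:** I turned it clockwise by 90° to 120°. The jaw angle was within about 0.3° of the target, and the last close-up shows the pointer in line with the long mark.
- **Last checks:** The top and scene pictures show three lids on jars, none left on the counter, and the look-alikes, mug, bowl and spoon in place. The outline fit of the lid on the jar nearest the robot was poor, because a finger partly hid it. The scene camera placed the lids 9 to 11 mm off, as its outline search missed their shaded sides, but the top camera agreed with the jar positions to about 2 mm.

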